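# Hold the blank cuvette in the light-check beam

### The arm

A 7-joint arm with a two-finger parallel gripper is mounted at the origin on the work surface. World frame = base frame: x ahead of the robot, y to its left, z up, the work surface at z = 0. Lengths are in m, angles in rad, forces in N, time in s.
With the tool pointing down it reaches from about 0.425 to 0.925 m from the base axis. Payload 6.8 kg.
Tool frame: the origin (TCP) lies midway between the tips of the shut fingers; the grasp point (between the pads) lies 19 mm behind it; z points along the fingers, y is the direction in which the jaws open and shut (so a half turn about z gives the same grasp; the last joint's range is limited). The gripper opens to 85 mm and grips with 20 to 120 N. Pads are 22 mm wide; open, the fingers measure 114 mm over their backs; the gripper's body (76 mm by 85 mm) begins 54 mm behind the grasp point. The pads swing forward as they close: fully open they stand 13 mm farther back than shut.
Start: joints at [1.111, 0.477, 0.022, 1.555, -0.011, 1.109, -0.083], TCP at [0.233, -0.634, 0.231] pointing down, gripper open.
Joint ranges: [-2.96, 2.96], [-0.34, 2.1], [-1.41, 1.46], [0.24, 2.44], [-1.37, 4.51], [0.17, 1.92], [-2.96, 2.96]. Speed limits (rad/s): [2.39, 2.39, 3.14, 3.14, 3.14, 3.14, 3.14].

### API

Orientations are given as a unit quaternion [w, x, y, z].
In Python, from station import * gives the robot as it stands. The module is installed in compiled form; this text tells all that it offers.
- The arm moves only by the tool jog_arm, never from a script. Its arguments are lists of equal length, an entry for each row: "dp": the shift along the tool's x, y, z in units of 25 mm (1.0 is 25 mm), a list of three; "angular": the turn, a rotation vector about the tool's x, y, z in units of 5 degrees (1.0 is 5 degrees), a list of three; "claw": the finger opening in mm, from 0 to 85.4. A call has exactly 5 rows; each row is the pose to reach, as a shift and turn from the pose commanded when the call began, along the tool's axes at that moment; what a row does not reach only later rows make up. A row lasts 1/10 s, in which the tool goes at most 50 mm and 8.59 degrees, less where a joint would pass 70% of its speed; a pose out of reach is approached as far as the arm can. A call with a gripper value outside its range is refused whole. The fingers move at their own pace and stop on an object; "grip_force" is the grip in N (left out, the last holds). Time passes only in rows, so rows that repeat a pose let the fingers close, or fill a call up. It gives the time, the measured TCP pose, the force and the opening at its end, in the units of the state.
- get_obs(): the state, without advancing time (a new reading comes with each control period).
- read_camera(name): name is "scene" or "top"; returns a dict with "pixels" (480x640x3 uint8, blue, green, red), "camera_matrix" (3x3 intrinsics, pixels), "rvec" (rotation vector, rad) and "tvec" (3), from world to camera coordinates, as OpenCV has them. Camera axes: x right, y down, z forward; pixel columns grow to the right and rows downward; lengths in m; the calibration is good to about 2 mm. A picture is of the moment at which its call begins. There is no depth.
- hand_in(): hands the job in, once; it reports no verdict.
The state is a dict: "t": time; "q": joint angles; "joint_vel": joint speeds; "joint_torque": joint torques, N m; "eef_pos": TCP position; "tool_rot": TCP orientation; "contact_force": force on the tool from outside, world axes, zero at the start; "torque": the same for the moment, N m; "gripper_width": opening from 0.0 (shut) to 1.0 (fully open).
Only numpy, scipy, OpenCV 4.12 (cv2) and the standard library are available. Lean on these libraries where they do the work, as an engineer would, in place of code of your own. Each camera call takes 0.05 s, during which the arm holds its last target.

### The job

Set up the light check: pick up the torch that stands on its lens, lay it on its side in the two V-rests of the stand with its lens towards the light meter, keeping hold of it until it lies in both rests, and let it go there. Then take the stoppered cuvette out of its rack, fingers on its two frosted broad faces only (never on the clear end windows or the stopper), and hold it upright and still in the light path, its middle in the beam about midway between lens and meter, its clear windows facing lens and meter. Finish while holding it there in the gripper, touching nothing else, with everything else left where it was.

Things in the scene. Friction and masses are not known exactly. Their poses are not given: they have to be found in the camera images.
- stand: light-check stand, fixed on the counter: aluminium base plate 90 mm (x) by 285 mm (y, from -100 to 185), its top 14 mm above the counter, with two black V-rests and a grey light meter at the -y end. Origin on the counter under the middle of the light path; x across the path, y along it, z up. The beam axis runs along y at x = 0, 65 mm above the counter; light goes towards -y
- beam_mid (a point): point on the beam axis midway between the meter's window and the lens's place, 50 mm from each: stand x = 0, y = 0, 65 mm above the counter; axes as the stand
- meter_window (a point): centre of the light meter's round window, on the meter's +y face, stand y = -50 mm, 65 mm up. The meter is a box 64 x 40 x 80 mm (x, y, z) on the base, reaching y = -90 mm, top 96 mm above the counter
- rest_front (a point): on the beam axis over the V-rest nearer the meter: middle of the rest (y = 93 mm, rest 10 mm thick along y). Both rests are 90 degree Vs about 42 mm wide in x, V root 49.4 mm and highest edge about 67 mm above the counter; a 22 mm round barrel lying in them has its axis on the beam axis
- rest_rear (a point): on the beam axis over the other V-rest: y = 161 mm, 10 mm thick along y; 58 mm are free between the rests
- lens_place (a point): where the torch's lens face belongs, on the beam axis at stand y = 50 mm, give or take about 6 mm along y; the barrel lies in both rests, the head stays in front of rest_front and the tail end comes to y = 180 mm
- torch: dark metal torch, 130 mm long, 0.08 to 0.17 kg, standing on its lens at the start. Origin in the middle of the lens face, z from lens to tail (up at the start), round about z. Head 32 mm in diameter from 0 to 24 mm, tapering to 22 mm at 33 mm; plain barrel 22 mm in diameter from 33 to 128 mm; switch 12 mm in diameter to 130 mm. Centre of mass about 52 mm from the lens
- torch_lens (a point): centre of the torch's lens face
- torch_tail (a point): centre of the torch's tail end, 130 mm from the lens
- rack: dark grey rack block 60 x 140 x 22 mm (x, y, z), fixed to the counter, origin under its centre. Three slots in a row at y = -45, 0 and 45 mm, 14.5 mm in x by 24.5 mm in y, 15 mm deep; a cuvette stands in each, its lower 15 mm in the slot, its upper 30 mm free, its axes along the rack's
- cuvette: stoppered glass cuvette, 30 g, in one of the three slots (which one varies), told from the others by its white stopper. 12.5 mm in x, 22.5 mm in y, 45 mm high, origin at the centre of its underside. Broad faces at x = -6.25 and +6.25 mm are frosted; the narrow ends at y = -11 and +11 mm are clear windows set back 0.5 mm. Stopper on top: 8 x 18.5 mm, 10 mm high
- cuvette_mid (a point): middle of the cuvette, 22.5 mm above its underside; axes as the cuvette
- empty_a: empty open cuvette of the same shape without stopper, in another slot of the rack; leave it
- empty_b: empty open cuvette of the same shape without stopper, in the remaining slot of the rack; leave it
- jar: glass jar with white lid, 54 mm in diameter, 62 mm high, to be left alone; origin under its centre
- amber_bottle: amber bottle with black cap, 44 mm in diameter, 85 mm high, to be left alone; origin under its centre
- steel_cup: steel cup, 60 mm in diameter, 38 mm high, to be left alone; origin under its centre
- tooth_cast: plaster dental cast, 60 x 66 x 28 mm, to be left alone; origin under its centre
- cassette: steel wire instrument cassette, 130 x 190 x 22 mm, to be left alone; origin under its centre
Mind the look-alikes: they are no part of the job. Leave any red look-alike of the cuvette alone.

How it is judged:
On the way, in this order (a step that is already met when the one before it is completed fails the run):
1. the torch is lowered into the V-rests, lens towards the meter, and lies in or just over both while still in the fingers (x of torch_lens in the frame of stand between -0.01 and 0.01 m and z of torch_lens in the frame of stand between 0.058 and 0.074 m and x of torch_tail in the frame of stand between -0.01 and 0.01 m and z of torch_tail in the frame of stand between 0.058 and 0.074 m and y of torch_lens in the frame of stand between 0.038 and 0.062 m and y of torch_tail in the frame of stand between 0.166 and 0.194 m and contact force between the fingers and torch above 0.5 N), for 0.1 s.
2. the torch lies in both V-rests, let go and at rest (x of torch_lens in the frame of stand between -0.005 and 0.005 m and z of torch_lens in the frame of stand between 0.06 and 0.07 m and x of torch_tail in the frame of stand between -0.005 and 0.005 m and z of torch_tail in the frame of stand between 0.06 and 0.07 m and y of torch_lens in the frame of stand between 0.038 and 0.062 m and y of torch_tail in the frame of stand between 0.166 and 0.194 m and contact force between the fingers and torch below 0.1 N and linear speed of torch below 0.02 m/s), for 0.2 s.
At the end, for the whole second after the job is handed in: Cuvette held by both frosted faces, carried by nothing else, still: middle within 5 mm sideways, 10 mm in height, 20 mm along the beam of beam_mid; windows along the beam and upright within 8 degrees. Torch let go in both V-rests, ends within 5 mm of the axis, lens within 12 mm of its place (contact force between the fingers and cuvette_frosted_a above 1 N and contact force between the fingers and cuvette_frosted_b above 1 N and x of cuvette_mid in the frame of beam_mid between -0.005 and 0.005 m and y of cuvette_mid in the frame of beam_mid between -0.02 and 0.02 m and z of cuvette_mid in the frame of beam_mid between -0.01 and 0.01 m and angle between the y axis of cuvette and the y axis of stand, either way round below 0.14 rad and angle between cuvette's own z axis and vertical below 0.14 rad and linear speed of each of cuvette, torch below 0.02 m/s and height (world z) of cuvette above 0.03 m and contact force between cuvette and stand below 0.05 N and contact force between cuvette and torch below 0.05 N and contact force between cuvette and rack below 0.05 N and x of torch_lens in the frame of stand between -0.005 and 0.005 m and z of torch_lens in the frame of stand between 0.06 and 0.07 m and x of torch_tail in the frame of stand between -0.005 and 0.005 m and z of torch_tail in the frame of stand between 0.06 and 0.07 m and y of torch_lens in the frame of stand between 0.038 and 0.062 m and y of torch_tail in the frame of stand between 0.166 and 0.194 m and contact force between the arm and torch below 0.1 N and contact force between the arm and stand below 0.1 N); the arm keeps its last pose, push and grip.
It fails at once if the fingers touch a clear window of the stoppered cuvette (contact force between the fingers and cuvette_window_a above 0.3 N or contact force between the fingers and cuvette_window_b above 0.3 N).
It fails at once if the fingers touch the stopper (contact force between the fingers and cuvette_stopper above 0.3 N).
It fails at once if another object on the counter, or another cuvette, is moved more than 20 mm (distance of any of empty_a, empty_b, jar, amber_bottle, steel_cup, tooth_cast, cassette from where it was at the start of the episode above 0.02 m).
It also fails if it takes over 56 s, if anything falls off the work surface, if the arm or the gripper's body presses on something with over 40 N, if the wrist force passes 120 N, or if a joint passes its speed limit or range.

## Working session

There is one attempt and no reset: what is moved stays moved. The work goes in short steps, Python scripts to look and compute and a tool call to move; the robot and the scene stay as the last step left them, time stands still between calls to the robot, and variables do not carry over. Pictures are saved under pics/ and viewed, and the job is handed in when it is done.

Besides the shell and the picture viewer there is one more tool, called as name(argument=value, ...) on one line, values as JSON. jog_arm: Moves the arm, as the interface text tells. Its arguments: {"type":"object","properties":{"dp":{"type":"array","items":{"type":"array","items":{"type":"number"}}},"angular":{"type":"array","items":{"type":"array","items":{"type":"number"}}},"claw":{"type":"array","items":{"type":"number"}},"grip_force":{"type":"number"}},"required":["dp","angular","claw"]}

```bash
mkdir -p pics; cat > h.py <<'E'
from station import *
import numpy as np, cv2
from scipy.spatial.transform import Rotation as R
def cam(n): 
    d=read_camera(n); return d
def proj(d,P): 
    return cv2.projectPoints(np.array(P,float).reshape(-1,3),np.array(d['rvec'],float),np.array(d['tvec'],float),np.array(d['camera_matrix'],float),None)[0].reshape(-1,2)
def ray(d,uv,z):
    Rm=cv2.Rodrigues(np.array(d['rvec'],float))[0];t=np.array(d['tvec'],float).ravel()
    K=np.array(d['camera_matrix'],float)
    uv=np.array(uv,float).reshape(-1,2); o=-Rm.T@t
    r=(Rm.T@np.linalg.inv(K)@np.c_[uv,np.ones(len(uv))].T).T
    s=(np.asarray(z)-o[2])/r[:,2]
    return o+r*s[:,None]
E
python3 - <<'E'
from h import *
o=get_obs();print(o)
for n in("scene","top"):
    d=cam(n);cv2.imwrite(f"pics/{n}0.png",d['pixels']);print(n,d['camera_matrix'],d['rvec'],d['tvec'])
    Rm=cv2.Rodrigues(np.array(d['rvec'],float))[0];print(-Rm.T@np.array(d['tvec']).ravel())
E
```

```text
{'t': 0.0, 'q': array([ 1.11090528,  0.47782465,  0.02236891,  1.55646359, -0.0114857 ,
        1.10926148, -0.0830916 ]), 'joint_vel': array([-0.00104103,  0.00144659,  0.00045151, -0.00078863,  0.00234834,
       -0.00049646,  0.00054701]), 'joint_torque': array([ 3.73320800e-04, -5.96448433e+01,  1.60819743e+00, -2.81192154e+01,
        1.25901477e-02,  9.37007018e-03, -3.50385824e-05]), 'eef_pos': array([ 0.23235422, -0.63312268,  0.23030468]), 'tool_rot': array([-8.82328638e-04,  9.84568911e-01,  1.74994924e-01, -2.39505817e-04]), 'contact_force': array([-0.48143179,  0.68155692, -0.46287184]), 'torque': array([-0.05252911,  0.05951109,  0.05224209]), 'gripper_width': 1.0025593815747411}
scene [[476.38675476   0.         309.91282469]
 [  0.         476.38675476 230.34259726]
 [  0.           0.           1.        ]] [ 1.97279462  1.50607108 -0.59814415] [-0.1533531  -0.31371637  1.40601836]
[ 1.18806255 -0.16017715  0.81343312]
top [[487.73353168   0.         312.31803964]
 [  0.         487.73353168 243.68997548]
 [  0.           0.           1.        ]] [ 2.19103774 -2.13182563  0.13220053] [-0.03967124  0.57395558  1.22102872]
[ 0.42589686 -0.02186676  1.2806419 ]
```

View pics/scene0.png

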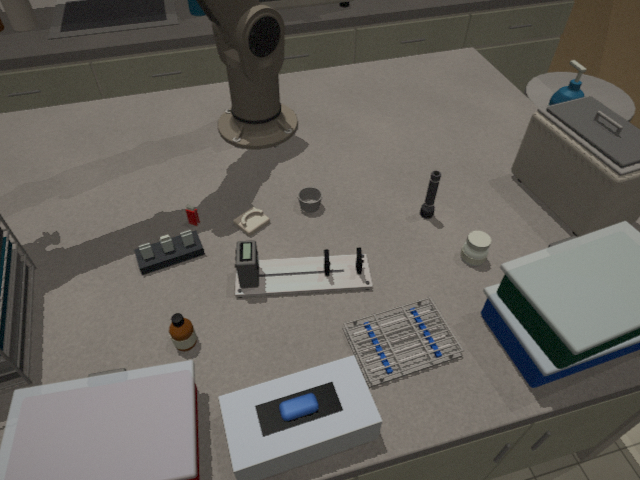

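View pics/top0.png

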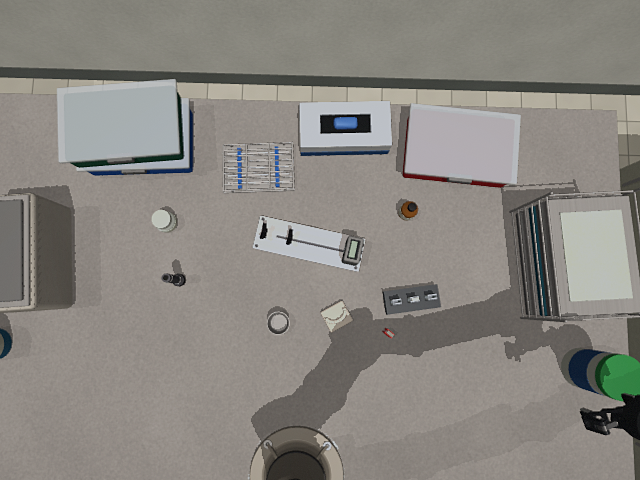

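The scene view shows the torch at (430,195) and the stand from (240,280) to (370,270), with its meter at (247,265). The rack is at (170,250), and the red look-alike sits at (193,215). Next I'll enlarge the stand, rack and torch.

```bash
python3 - <<'E'
from h import *
t=cv2.imread("pics/top0.png");s=cv2.imread("pics/scene0.png")
def crop(im,x,y,w,h,k,n): cv2.imwrite("pics/"+n,cv2.resize(im[y:y+h,x:x+w],None,fx=k,fy=k,interpolation=cv2.INTER_CUBIC))
crop(t,240,205,140,75,5.5,"t_stand.png") 
crop(t,375,275,75,70,8,"t_rack.png")
crop(t,145,250,60,50,10,"t_torch.png")
crop(s,125,195,90,80,8,"s_rack.png")
crop(s,225,235,160,70,5,"s_stand.png")
crop(s,405,160,60,70,8,"s_torch.png")
E
```

```text
(no output)
```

View pics/t_stand.png

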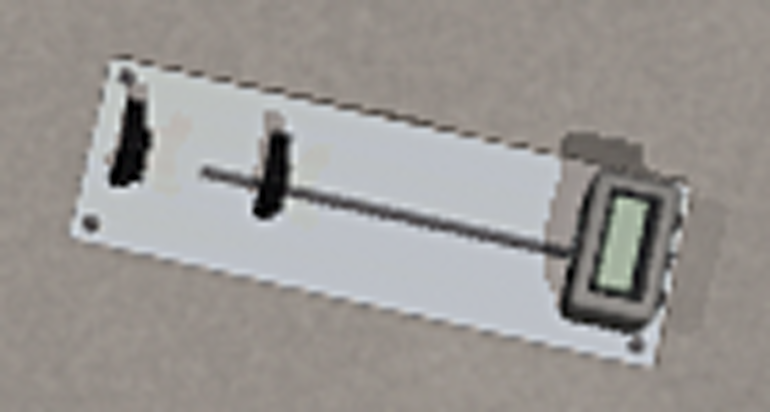

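View pics/t_rack.png

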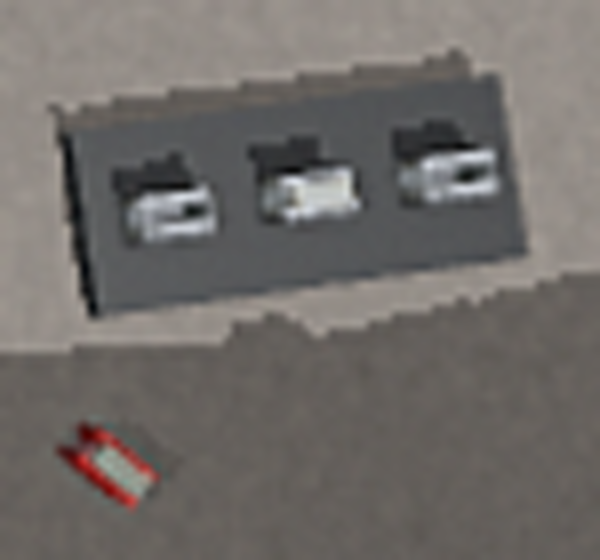

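View pics/t_torch.png

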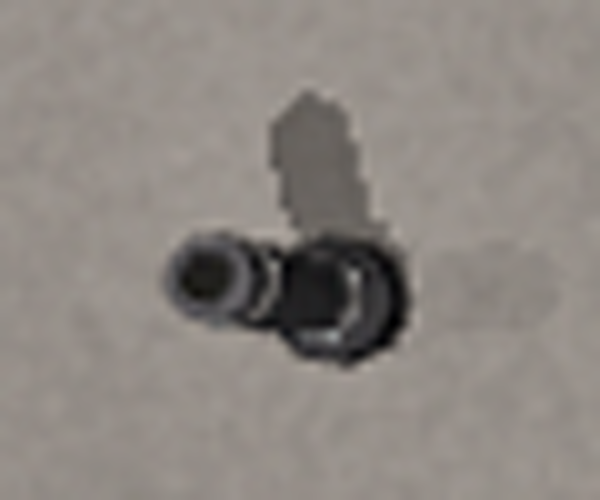

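View pics/s_rack.png

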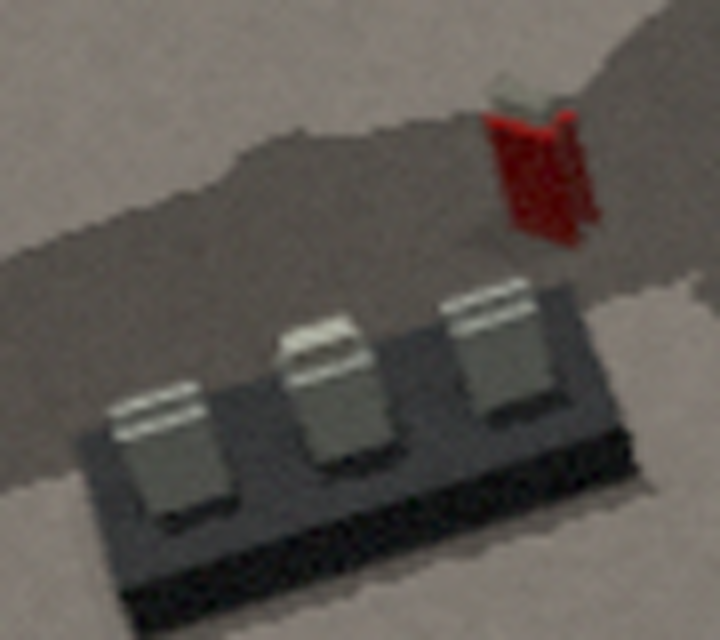

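View pics/s_stand.png

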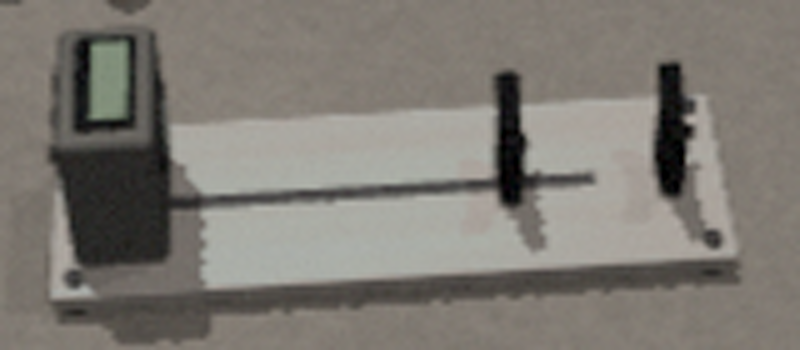

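View pics/s_torch.png

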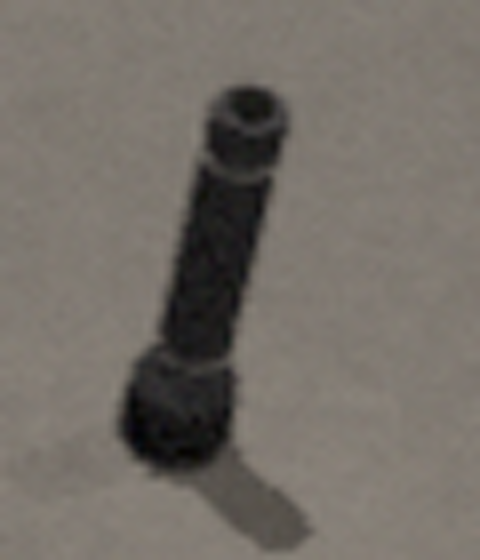

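```bash
cat > fit.py <<'E'
from h import *
from scipy.optimize import least_squares
T=cam("top");S=cam("scene")
def px(c,k,x0,y0): return (np.array(c,float)+.5)/k-.5+[x0,y0]
def fit(name,obj,obs,g):
    # obs list (cam, objpts, uv)
    def w(p,P): c,s=np.cos(p[2]),np.sin(p[2]);P=np.array(P,float);return np.c_[p[0]+c*P[:,0]-s*P[:,1],p[1]+s*P[:,0]+c*P[:,1],P[:,2]]
    f=lambda p:np.concatenate([(proj(d,w(p,P))-uv).ravel() for d,P,uv in obs])
    r=least_squares(f,g);print(name,r.x.round(4),np.degrees(r.x[2]).round(2),"res",r.fun.reshape(-1,2).round(2).tolist());
    for d,P,uv in obs:
        q=least_squares(lambda p:(proj(d,w(p,P))-uv).ravel(),r.x).x; print("  single",q.round(4))
    return r.x,w
if __name__=="__main__":
    z=.014
    p,w=fit("stand",0,[(T,[[.045,.185,z],[.045,-.1,z],[-.045,-.1,z],[-.045,.185,z]],px([[112,58],[690,180],[655,365],[72,235]],5.5,240,205)),
     (S,[[.045,.185,z],[-.045,.185,z],[.045,-.1,z]],px([[737,257],[709,97],[52,298]],5,225,235))],[.55,0,-.2])
    z=.022
    r,_=fit("rack",0,[(T,[[.03,.07,z],[-.03,.07,z],[.03,-.07,z],[-.03,-.07,z]],px([[75,130],[98,315],[497,75],[528,250]],8,375,275)),
     (S,[[.03,-.07,z],[-.03,-.07,z],[-.03,.07,z],[.03,.07,z]],px([[120,590],[82,435],[580,285],[630,435]],8,125,195))],[.45,-.3,.1])
    print("stopper",ray(T,px([[327,187]],8,375,275),.062),ray(S,px([[315,332]],8,125,195),.062))
    print("tail",ray(T,px([[207,277]],10,145,250),.129),ray(S,px([[247,108]],8,405,160),.129))
    print("head top circ",ray(T,px([[345,300]],10,145,250),.02))
    # overlay
    def line(im,d,P,c):
        q=proj(d,P); 
        for a,b in zip(q[:-1],q[1:]): cv2.line(im,tuple(int(round(v*16)) for v in a),tuple(int(round(v*16)) for v in b),c,1,cv2.LINE_AA,4)
    for n,d,(x,y,ww,h) in(("o_t",T,(240,205,160,80)),("o_s",S,(225,235,160,70))):
        im=cv2.resize(d['pixels'],None,fx=1,fy=1)
        K5=dict(d);k=5;K=np.array(d['camera_matrix']).copy();K[:2]*=k;K[0,2]+=2;K[1,2]+=2;K5['camera_matrix']=K
        im=cv2.resize(im,None,fx=k,fy=k,interpolation=cv2.INTER_CUBIC)
        for y0 in(.088,.098,.156,.166):
            line(im,K5,w(p,[[-.021,y0,.067],[0,y0,.0494],[.021,y0,.067]]),(0,0,255))
        line(im,K5,w(p,[[.032,-.05,.094],[-.032,-.05,.094],[-.032,-.09,.094],[.032,-.09,.094],[.032,-.05,.094]]),(255,0,0))
        line(im,K5,w(p,[[.045,.185,.014],[.045,-.1,.014],[-.045,-.1,.014],[-.045,.185,.014],[.045,.185,.014]]),(0,255,0))
        cv2.imwrite("pics/"+n+".png",im[y*k:(y+h)*k,x*k:(x+ww)*k])
E
python3 fit.py
```

```text
stand [ 0.5731 -0.0567 -0.1935] -11.09 res [[-0.05, -1.39], [0.71, -0.02], [-0.06, -0.17], [-0.75, -0.43], [0.59, -0.41], [-0.4, -1.5], [-0.76, -0.18]]
  single [ 0.5721 -0.0569 -0.1865]
  single [ 0.5742 -0.0567 -0.2001]
rack [ 0.4433 -0.283   0.1529] 8.76 res [[-0.81, -1.13], [-0.34, -0.88], [0.17, -1.09], [-0.07, 0.31], [-0.47, -0.39], [-0.68, -0.56], [-0.59, -0.83], [0.17, -1.43]]
  single [ 0.4415 -0.2837  0.1639]
  single [ 0.4458 -0.2823  0.1389]
stopper [[ 0.44284257 -0.28382355  0.062     ]] [[ 0.44393599 -0.28459949  0.062     ]]
tail [[0.47434422 0.32030449 0.129     ]] [[0.47774784 0.31713498 0.129     ]]
head top circ [[0.47398807 0.31682123 0.02      ]]
```

View pics/o_t.png

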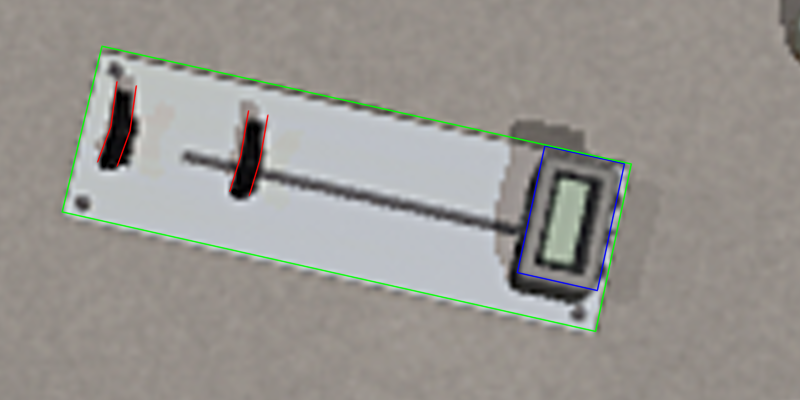

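View pics/o_s.png

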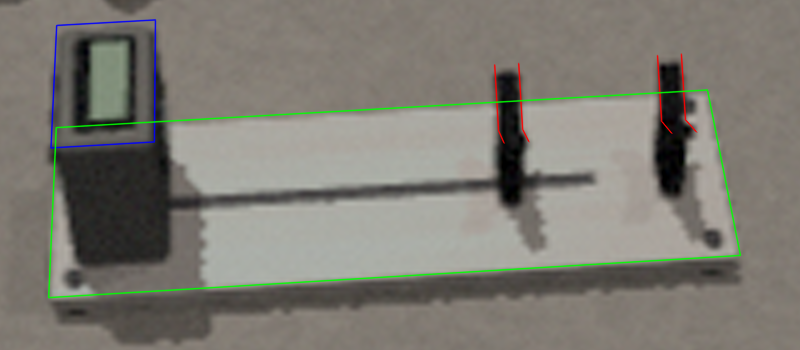

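The white stopper is on the middle cuvette, at top (416,299) and scene (164,237). The outer two are open, and the red one at top (388,333) is the decoy. I'll lay the torch by gripping its barrel with the tool tilted about +45° around the jaw axis, then turning −90° so the tool ends tilted to the tail side.

```bash
cat > mv.py <<'E'
from h import *
STAND=np.array([.5731,-.0567,-.1935]); RACK=np.array([.4433,-.283,.1529])
def w(p,P):
    c,s=np.cos(p[2]),np.sin(p[2]);P=np.array(P,float);return np.array([p[0]+c*P[0]-s*P[1],p[1]+s*P[0]+c*P[1],P[2]])
def rot(yaw,tilt):  # jaw (tool y) at azimuth yaw, tool down, then tilt deg about tool y (+ = fingers lean to yaw+90)
    y=np.array([np.cos(yaw),np.sin(yaw),0]);z=np.array([0,0,-1.]);M=np.c_[np.cross(y,z),y,z]
    return R.from_matrix(M)*R.from_rotvec([0,np.radians(tilt),0])
def cur():
    o=get_obs();q=o['tool_rot'];return o,np.array(o['eef_pos']),R.from_quat([q[1],q[2],q[3],q[0]])
def go(P,Q,grasp=False,back=0.019):
    o,p,r=cur();P=np.array(P,float)
    if grasp: P=P+Q.apply([0,0,back])
    d=r.inv().apply(P-p)/.025; a=np.degrees((r.inv()*Q).as_rotvec())/5
    print("t",round(o['t'],2),"q",np.round(o['q'],2),"tcp",p.round(4),"F",np.round(o['contact_force'],1),"g",round(o['gripper_width'],3))
    print("tgt",P.round(4),"dp",d.round(2).tolist(),"ang",a.round(2).tolist())
E
python3 -c "
from mv import *
go([.58,-.30,.38],rot(-.45,0)); go([.5,.15,.35],rot(-.1935,20))"
```

```text
t 0.2 q [ 1.11  0.48  0.02  1.56 -0.01  1.11 -0.08] tcp [ 0.2324 -0.6334  0.2307] F [-0.2  0.2 -0.5] g 1.003
tgt [ 0.58 -0.3   0.38] dp [17.64, -7.73, -5.96] ang [-0.01, -0.0, -8.81]
t 0.2 q [ 1.11  0.48  0.02  1.56 -0.01  1.11 -0.08] tcp [ 0.2324 -0.6334  0.2307] F [-0.2  0.2 -0.5] g 1.003
tgt [0.5  0.15 0.35] dp [20.84, -25.73, -4.75] ang [2.04, 3.64, -11.63]
```

jog_arm(dp=[[1.7,-0.4,-1],[3.5,-0.9,-2],[5.3,-1.5,-3],[7,-2.2,-4],[8.8,-3,-5]], angular=[[0,0,-1],[0,0,-2],[0,0,-3],[0,0,-4],[0,0,-5]], claw=[85,85,85,85,85], grip_force=80)

```text
t: 0.7
eef_pos: [0.4051, -0.4951, 0.3507]
tool_rot: [0.0, 0.923, 0.386, -0.0]
contact_force: [0.8, -1.4, 0.3]
gripper_width: 0.993
```

```bash
python3 -c "
from mv import *
go([.58,-.30,.38],rot(-.45,0)); go([.5,.15,.35],rot(-.1935,20))"
```

```text
t 0.7 q [ 0.88  0.34 -0.13  1.48  0.04  1.32 -0.03] tcp [ 0.4051 -0.4951  0.3507] F [ 0.8 -1.4  0.3] g 0.993
tgt [ 0.58 -0.3   0.38] dp [10.47, -0.51, -1.17] ang [0.0, 0.0, -3.77]
t 0.7 q [ 0.88  0.34 -0.13  1.48  0.04  1.32 -0.03] tcp [ 0.4051 -0.4951  0.3507] F [ 0.8 -1.4  0.3] g 0.993
tgt [0.5  0.15 0.35] dp [21.02, -15.43, 0.02] ang [1.17, 3.89, -6.64]
```

jog_arm(dp=[[2,-0.2,0],[4,-0.6,0],[6,-1.2,0],[8,-2,0],[10,-3,0]], angular=[[0,0,-0.7],[0,0,-1.4],[0,0,-2.1],[0,0,-2.8],[0,0,-3.5]], claw=[85,85,85,85,85])

```text
t: 1.2
eef_pos: [0.5236, -0.2767, 0.3495]
tool_rot: [-0.0, 0.854, 0.521, -0.0]
contact_force: [0.2, 0.1, 0.2]
gripper_width: 0.998
```

```bash
python3 -c "
from mv import *
go([.5,.10,.35],rot(-.1935,25));"
```

```text
t 1.2 q [ 0.61  0.27 -0.29  1.59  0.08  1.29 -0.17] tcp [ 0.5236 -0.2767  0.3495] F [0.2 0.1 0.2] g 0.998
tgt [0.5  0.1  0.35] dp [12.97, -7.72, -0.02] ang [0.7, 4.97, -3.17]
```

jog_arm(dp=[[2,-1,0],[4,-2,0],[6,-3,0],[8,-4.2,0],[10,-5.5,0]], angular=[[0,0.5,-0.6],[0.1,1,-1.2],[0.2,2,-1.8],[0.3,3,-2.3],[0.5,4,-2.7]], claw=[85,85,85,85,85])

```text
t: 1.7
eef_pos: [0.5183, -0.0267, 0.3501]
tool_rot: [-0.109, 0.774, 0.609, 0.138]
contact_force: [0.3, 0.3, 0.6]
gripper_width: 0.992
```

```bash
python3 -c "
from mv import *
Q=rot(-.1935,45)
P=np.array([.4755,.318,.077])
go(P-Q.apply([0,0,.12]),Q,True)
go(P-Q.apply([0,0,.0]),Q,True)"
```

```text
t 1.7 q [ 0.57  0.15 -0.47  1.79 -0.3   1.19 -0.02] tcp [ 0.5183 -0.0267  0.3501] F [0.3 0.3 0.6] g 0.992
tgt [0.4618 0.2479 0.1484] dp [6.72, -4.77, 11.09] ang [0.26, 4.94, -0.43]
t 1.7 q [ 0.57  0.15 -0.47  1.79 -0.3   1.19 -0.02] tcp [ 0.5183 -0.0267  0.3501] F [0.3 0.3 0.6] g 0.992
tgt [0.4781 0.3312 0.0636] dp [8.72, -4.91, 15.45] ang [0.26, 4.94, -0.43]
```

jog_arm(dp=[[1,-0.8,1],[2,-1.5,2],[3,-2.2,3.2],[3.8,-2.8,4.5],[4.6,-3.4,6]], angular=[[0,1,-0.1],[0.1,2,-0.2],[0.2,3,-0.3],[0.2,4,-0.4],[0.3,5,-0.4]], claw=[85,85,85,85,85])

```text
t: 2.2
eef_pos: [0.4737, 0.1468, 0.2485]
tool_rot: [-0.244, 0.714, 0.585, 0.297]
contact_force: [0.8, 0.8, -0.4]
gripper_width: 0.994
```

```bash
python3 -c "
from mv import *
Q=rot(-.1935,45)
P=np.array([.4755,.318,.077])
go(P-Q.apply([0,0,.10]),Q,True)
"
```

```text
t 2.2 q [ 0.61  0.25 -0.63  2.15 -0.9   0.84  0.44] tcp [0.4737 0.1468 0.2485] F [ 0.8  0.8 -0.4] g 0.994
tgt [0.4645 0.2618 0.1343] dp [-0.12, -1.25, 6.37] ang [0.01, -0.04, -0.05]
```

jog_arm(dp=[[0,-0.3,1],[0,-0.6,2],[0,-0.9,3.2],[-0.1,-1.2,4.6],[-0.1,-1.25,6]], angular=[[0,0,0],[0,0,0],[0,0,0],[0,0,0],[0,0,0]], claw=[85,85,85,85,85])

```text
t: 2.7
eef_pos: [0.462, 0.2553, 0.14]
tool_rot: [-0.245, 0.715, 0.585, 0.295]
contact_force: [1.3, -0.3, 0.3]
gripper_width: 0.996
```

```bash
python3 - <<'E'
from mv import *
Q=rot(-.1935,45)
P=np.array([.4755,.318,.077])
go(P,Q,True)
o,p,r=cur()
for n in("top","scene"):
    d=cam(n);im=cv2.resize(d['pixels'],None,fx=4,fy=4,interpolation=cv2.INTER_CUBIC)
    c=proj(d,[p,p-r.apply([0,0,.019]),[.4755,.318,.13]]);print(n,c.round(1).tolist())
    x,y=(proj(d,[[.46,.26,.1]])[0]*4).astype(int);cv2.imwrite(f"pics/pre_{n}.png",im[y-280:y+280,x-350:x+350]);print((x-350)/4,(y-280)/4)
E
```

```text
t 2.7 q [ 0.45  0.49 -0.79  2.25 -1.13  0.41  0.61] tcp [0.462  0.2553 0.14  ] F [ 1.3 -0.3  0.3] g 0.996
tgt [0.4781 0.3312 0.0636] dp [0.03, 0.05, 4.35] ang [-0.02, -0.0, -0.06]
top [[191.4, 283.1], [195.7, 284.1], [166.1, 276.8]]
105.75 214.25
scene [[407.3, 169.6], [402.1, 165.1], [435.4, 172.0]]
318.75 112.25
```

View pics/pre_top.png

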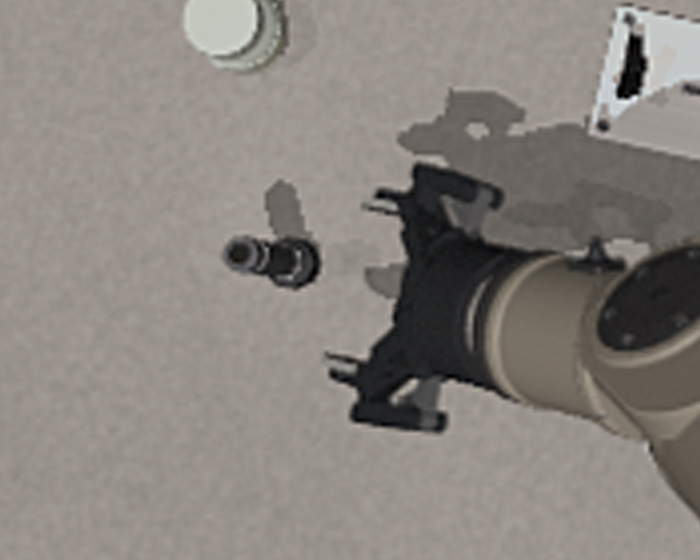

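View pics/pre_scene.png

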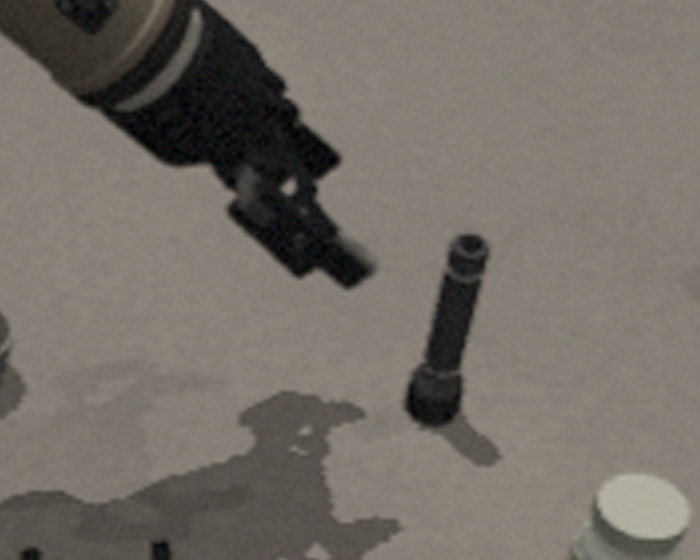

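```bash
cat > kin.py <<'E'
from mv import *
import itertools
from scipy.optimize import least_squares
D=[([1.1109,.4778,.0224,1.5565,-.0115,1.1093,-.0831],[.23235,-.63312,.2303],[0,.98457,.175,0]),
([.88,.34,-.13,1.48,.04,1.32,-.03],[.4051,-.4951,.3507],[0,.923,.386,0]),
([.61,.27,-.29,1.59,.08,1.29,-.17],[.5236,-.2767,.3495],[0,.854,.521,0]),
([.57,.15,-.47,1.79,-.3,1.19,-.02],[.5183,-.0267,.3501],[-.109,.774,.609,.138]),
([.61,.25,-.63,2.15,-.9,.84,.44],[.4737,.1468,.2485],[-.244,.714,.585,.297]),
([.45,.49,-.79,2.25,-1.13,.41,.61],[.462,.2553,.14],[-.245,.715,.585,.295])]
def fk(x,sg,q):
    # x: base yaw, end yaw, then link offsets for each joint frame (3 each)
    Rm=R.from_euler('z',x[0]);p=np.zeros(3)
    off=np.array(x[2:2+21]).reshape(7,3)
    for i in range(7):
        Rm=Rm*R.from_euler('zyzyzyz'[i],sg[i]*q[i]); p=p+Rm.apply(off[i])
    return p,Rm*R.from_euler('z',x[1])
if __name__=="__main__":
    best=[]
    for sg in itertools.product([1,-1],repeat=7):
        def f(x): return np.concatenate([(R.from_quat([t[1],t[2],t[3],t[0]]).inv()*fk(np.r_[x,np.zeros(21)],sg,q)[1]).as_rotvec() for q,p,t in D])
        for b in(0,1.6,3.1,-1.6):
            r=least_squares(f,[b,0]);best.append((r.cost,sg,r.x))
    best.sort(key=lambda a:a[0])
    for b in best[:6]: print(b)
    _,sg,xo=best[0]
    # positions: constrained offsets: 
    def g(v): 
        x=np.r_[xo,v];
        return np.r_[np.concatenate([(fk(x,sg,q)[0]-p)*1000 for q,p,t in D]),v*3]
    v=least_squares(g,np.zeros(21)).x
    print(v.reshape(7,3).round(3));print(g(v)[:18].round(1))
    np.savez("kin.npz",x=np.r_[xo,v],sg=sg)
E
python3 kin.py
```

```text
(np.float64(9.513608360001151e-05), (-1, 1, -1, 1, -1, 1, -1), array([-7.10622756e-04,  1.56827148e+00]))
(np.float64(9.513608360001372e-05), (-1, 1, -1, 1, -1, 1, -1), array([6.28247468, 1.56827148]))
(np.float64(9.513608360001435e-05), (-1, -1, -1, -1, -1, -1, -1), array([ 3.14088203, -1.57332118]))
(np.float64(9.513608360001446e-05), (-1, 1, -1, 1, -1, 1, -1), array([-7.10622796e-04,  1.56827148e+00]))
(np.float64(9.51360836000146e-05), (-1, -1, -1, -1, -1, -1, -1), array([-3.14230328, -1.57332118]))
(np.float64(9.513608360001467e-05), (-1, 1, -1, 1, -1, 1, -1), array([6.28247468, 1.56827148]))
[[ 0.025 -0.015  0.335]
 [-0.005 -0.015  0.267]
 [ 0.027 -0.008  0.267]
 [ 0.016 -0.008  0.217]
 [-0.021 -0.005  0.217]
 [-0.031 -0.005  0.189]
 [ 0.039 -0.008  0.189]]
[-0.1  0.1  0.4  0.1  0.  -0.4  0.6 -0.2  0.1 -0.8  0.1 -0.1  0.5 -0.1
  0.3 -0.3  0.1 -0.2]
```

```bash
cat > sim.py <<'E'
from kin import *
k=np.load("kin.npz");X,SG=k['x'],k['sg']
LO=np.array([-2.96,-.34,-1.41,.24,-1.37,.17,-2.96]);HI=np.array([2.96,2.1,1.46,2.44,4.51,1.92,2.96])
def F(q): return fk(X,SG,q)
def jac(q):
    p,r=F(q);J=np.zeros((6,7))
    for i in range(7):
        d=np.zeros(7);d[i]=1e-5;p2,r2=F(q+d);J[:3,i]=(p2-p)/1e-5;J[3:,i]=(r2*r.inv()).as_rotvec()/1e-5
    return J
def path(q,P,Q,n=20):
    q=np.array(q,float);p0,r0=F(q);dv=(r0.inv()*Q).as_rotvec()
    mn=9
    for s in np.linspace(0,1,n+1)[1:]:
        for _ in range(2):
            p,r=F(q);e=np.r_[p0+s*(P-p0)-p,(r0*R.from_rotvec(dv*s)*r.inv()).as_rotvec()]
            q=q+np.linalg.pinv(jac(q))@e
        mn=min(mn,(q-LO).min(),(HI-q).min())
    return q,mn
E
python3 - <<'E'
from sim import *
for i in range(5):
    q,p,t=D[i];P,Q=np.array(D[i+1][1]),R.from_quat(np.array(D[i+1][2])[[1,2,3,0]])
    print(path(q,P,Q)[0].round(2),D[i+1][0])
E
```

```text
[ 0.88  0.34 -0.13  1.48  0.05  1.33 -0.04] [0.88, 0.34, -0.13, 1.48, 0.04, 1.32, -0.03]
[ 0.61  0.27 -0.3   1.59  0.08  1.29 -0.17] [0.61, 0.27, -0.29, 1.59, 0.08, 1.29, -0.17]
[ 0.57  0.15 -0.47  1.79 -0.31  1.19 -0.02] [0.57, 0.15, -0.47, 1.79, -0.3, 1.19, -0.02]
[ 0.62  0.25 -0.64  2.15 -0.89  0.84  0.44] [0.61, 0.25, -0.63, 2.15, -0.9, 0.84, 0.44]
[ 0.44  0.48 -0.77  2.25 -1.14  0.42  0.62] [0.45, 0.49, -0.79, 2.25, -1.13, 0.41, 0.61]
```

```bash
cat > plan.py <<'E'
from sim import *
o=get_obs();q0=np.array(o['q'])
T0=np.array([.4755,.318,.077]);G=np.array([0,0,.019])
S=w(STAND,[0,.127,.067])
res=[]
def tcp(P,Q,b=0): return P+Q.apply([0,0,.019-b])
for yaw in np.radians([-100,-80,-60,-45,-30,-11,10,30]):
  for tilt in(40,50,60,70):
    Q=rot(yaw,tilt);Qf=rot(-.1935,tilt-90)
    wp=[(np.array([.45,.15,.3]),R.from_matrix(np.eye(3))*rot((yaw-.19)/2,tilt/2)),(tcp(T0,Q,.12),Q),(tcp(T0,Q),Q),(tcp(T0+[0,0,.17],Q),Q),(tcp(S+[0,0,.13],rot((yaw-.19)/2,tilt-45)),rot((yaw-.19)/2,tilt-45)),(tcp(S+[0,0,.12],Qf),Qf),(tcp(S,Qf),Qf)]
    q=q0;m=[];qs=[]
    try:
        for P,QQ in wp: q,mm=path(q,P,QQ,10);m.append(round(mm,2));qs.append(q)
    except Exception as e: continue
    res.append((min(m[1:]),np.degrees(yaw).round(),tilt,m,[a.round(2).tolist() for a in qs]))
res.sort(key=lambda a:-a[0])
for r in res[:8]: print(r[:4])
for a in res[0][4]:print(a)
E
python3 plan.py
```

```text
(np.float64(0.5), np.float64(30.0), 50, [np.float64(0.21), np.float64(0.5), np.float64(0.62), np.float64(0.62), np.float64(0.65), np.float64(0.53), np.float64(0.55)])
(np.float64(0.5), np.float64(30.0), 60, [np.float64(0.21), np.float64(0.5), np.float64(0.67), np.float64(0.66), np.float64(0.67), np.float64(0.66), np.float64(0.68)])
(np.float64(0.5), np.float64(30.0), 70, [np.float64(0.21), np.float64(0.5), np.float64(0.66), np.float64(0.64), np.float64(0.67), np.float64(0.67), np.float64(0.67)])
(np.float64(0.41), np.float64(30.0), 40, [np.float64(0.21), np.float64(0.5), np.float64(0.57), np.float64(0.57), np.float64(0.64), np.float64(0.41), np.float64(0.42)])
(np.float64(0.39), np.float64(10.0), 60, [np.float64(0.2), np.float64(0.39), np.float64(0.44), np.float64(0.43), np.float64(0.47), np.float64(0.63), np.float64(0.69)])
(np.float64(0.37), np.float64(10.0), 70, [np.float64(0.2), np.float64(0.39), np.float64(0.39), np.float64(0.37), np.float64(0.42), np.float64(0.63), np.float64(0.66)])
(np.float64(0.36), np.float64(10.0), 50, [np.float64(0.2), np.float64(0.4), np.float64(0.36), np.float64(0.39), np.float64(0.48), np.float64(0.54), np.float64(0.56)])
(np.float64(0.29), np.float64(10.0), 40, [np.float64(0.2), np.float64(0.41), np.float64(0.29), np.float64(0.32), np.float64(0.49), np.float64(0.41), np.float64(0.43)])
[0.34, 0.14, -0.55, 1.95, -0.41, 1.09, 0.15]
[0.29, 0.77, -0.62, 1.71, -0.47, 1.09, 0.56]
[0.18, 0.86, -0.65, 1.82, -0.51, 0.84, 0.59]
[0.23, 0.61, -0.71, 1.77, -0.56, 1.09, 0.43]
[0.05, 0.43, -0.29, 1.79, 0.04, 0.93, -0.08]
[-0.48, 0.67, 0.02, 1.59, 0.54, 1.39, -0.89]
[-0.47, 0.82, 0.02, 1.62, 0.56, 1.22, -0.99]
```

```bash
python3 - <<'E'
from sim import *
T=cam("top");print("jar",ray(T,[[160,219]],.062))
yaw=np.radians(20);Q=rot(yaw,55)
T0=np.array([.4755,.318,.077])
go([.45,.15,.28],rot(.1,25))
go(T0-Q.apply([0,0,.101]),Q)
E
```

```text
jar [[0.62368135 0.36269136 0.062     ]]
t 2.85 q [ 0.45  0.49 -0.79  2.25 -1.12  0.42  0.61] tcp [0.4613 0.2563 0.1402] F [ 0.6 -0.1  0.5] g 0.993
tgt [0.45 0.15 0.28] dp [0.97, 0.32, -6.96] ang [1.86, -4.02, -2.82]
t 2.85 q [ 0.45  0.49 -0.79  2.25 -1.12  0.42  0.61] tcp [0.4613 0.2563 0.1402] F [ 0.6 -0.1  0.5] g 0.993
tgt [0.5038 0.2403 0.1349] dp [-0.35, 1.79, -0.08] ang [4.71, 1.89, -4.06]
```

jog_arm(dp=[[0,0,-1.4],[0.2,0.1,-2.8],[0.4,0.2,-4.2],[0.7,0.3,-5.6],[1,0.3,-7]], angular=[[0.3,-0.7,-0.5],[0.7,-1.5,-1.1],[1.1,-2.4,-1.7],[1.5,-3.2,-2.3],[1.9,-4,-2.8]], claw=[85,85,85,85,85])

```text
t: 3.35
eef_pos: [0.4503, 0.1463, 0.2852]
tool_rot: [-0.158, 0.656, 0.724, 0.144]
contact_force: [0.6, 1.3, -0.5]
gripper_width: 0.994
```

```bash
python3 - <<'E'
from sim import *
yaw=np.radians(20);Q=rot(yaw,55)
T0=np.array([.4755,.318,.077])
go(T0-Q.apply([0,0,.12]),Q)
E
```

```text
t 3.35 q [ 0.29  0.13 -0.48  1.99 -0.43  1.04  0.13] tcp [0.4503 0.1463 0.2852] F [ 0.6  1.3 -0.5] g 0.994
tgt [0.5091 0.2256 0.1458] dp [0.34, 2.64, 6.29] ang [1.89, 6.04, -2.23]
```

jog_arm(dp=[[0,0.6,1],[0,1.2,2.1],[0.1,1.8,3.4],[0.2,2.3,4.8],[0.3,2.6,6.2]], angular=[[0.4,1.2,-0.4],[0.8,2.4,-0.9],[1.2,3.6,-1.3],[1.5,4.8,-1.8],[1.9,6,-2.2]], claw=[85,85,85,85,85])

```text
t: 3.85
eef_pos: [0.51, 0.2257, 0.145]
tool_rot: [-0.379, 0.509, 0.725, 0.266]
contact_force: [0.8, -0.0, 0.5]
gripper_width: 1.0
```

```bash
python3 - <<'E'
from sim import *
yaw=np.radians(20);Q=rot(yaw,55)
T0=np.array([.4755,.318,.077])
go(T0,Q,True)
E
```

```text
t 3.85 q [ 0.37  0.72 -0.58  1.85 -0.68  1.02  0.68] tcp [0.51   0.2257 0.145 ] F [ 0.8 -0.   0.5] g 1.0
tgt [0.4702 0.3326 0.0661] dp [0.01, -0.04, 5.55] ang [0.02, -0.05, -0.01]
```

jog_arm(dp=[[0,0,1.4],[0,0,2.8],[0,0,4.2],[0,0,5],[0,0,5.5]], angular=[[0,0,0],[0,0,0],[0,0,0],[0,0,0],[0,0,0]], claw=[80,70,60,50,45])

```text
t: 4.35
eef_pos: [0.4685, 0.3334, 0.0664]
tool_rot: [-0.38, 0.509, 0.726, 0.264]
contact_force: [-0.3, -1.0, 0.2]
gripper_width: 0.525
```

```bash
cat > snap.py <<'E'
import sys
from mv import *
tag=sys.argv[1];P=[float(v) for v in sys.argv[2:5]];k=float(sys.argv[5]) if len(sys.argv)>5 else 4
for n in("top","scene"):
    d=cam(n);im=cv2.resize(d['pixels'],None,fx=k,fy=k,interpolation=cv2.INTER_CUBIC)
    x,y=(proj(d,[P])[0]*k).astype(int);x0,y0=max(x-350,0),max(y-280,0);cv2.imwrite(f"pics/{tag}_{n}.png",im[y0:y+280,x0:x+350]);print(n,"x0,y0",x0/k,y0/k)
E
python3 snap.py g1 .475 .318 .08 5; python3 -c "
from mv import *
go([.4755,.318,.077],rot(np.radians(20),55),True)"
```

```text
top x0,y0 102.0 222.0
scene x0,y0 361.2 132.6
t 4.45 q [ 0.23  0.85 -0.64  1.93 -0.76  0.74  0.74] tcp [0.4684 0.3334 0.0666] F [-0.4 -0.1  0.5] g 0.531
tgt [0.4702 0.3326 0.0661] dp [-0.05, 0.05, -0.03] ang [-0.03, -0.04, -0.03]
```

View pics/g1_top.png

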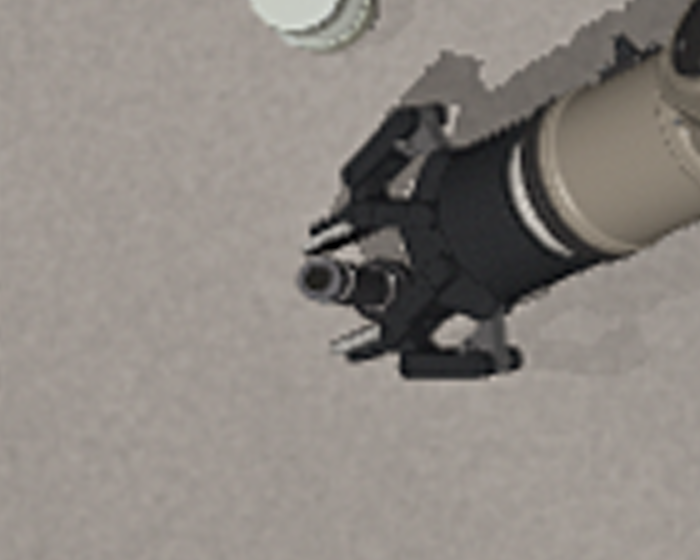

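View pics/g1_scene.png

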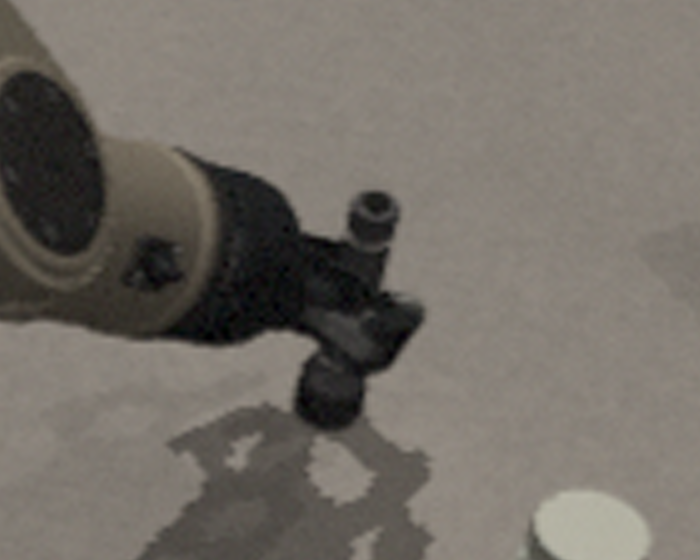

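The open fingers (45 mm) straddle the upright torch barrel: fingers at about (330,230) and (355,345) in the top crop, with the torch between them. I'll close now.

jog_arm(dp=[[0,0,0],[0,0,0],[0,0,0],[0,0,0],[0,0,0]], angular=[[0,0,0],[0,0,0],[0,0,0],[0,0,0],[0,0,0]], claw=[35,20,15,15,15], grip_force=80)

```text
t: 4.95
eef_pos: [0.4702, 0.3329, 0.0672]
tool_rot: [-0.38, 0.509, 0.725, 0.265]
contact_force: [1.9, -4.3, 5.6]
gripper_width: 0.23
```

```bash
python3 -c "
from mv import *
o,p,r=cur();print(o['gripper_width'],p,o['contact_force'])
yaw=np.radians(20);go([.4755,.318,.25],rot(yaw,55),True)"; python3 snap.py g2 .475 .318 .08 5
```

```text
0.22979614625434736 [0.470219   0.33292193 0.06715923] [ 1.91309809 -4.27577885  5.58241783]
t 4.95 q [ 0.24  0.85 -0.64  1.93 -0.76  0.74  0.74] tcp [0.4702 0.3329 0.0672] F [ 1.9 -4.3  5.6] g 0.23
tgt [0.4702 0.3326 0.2391] dp [5.64, -0.02, -3.94] ang [0.01, -0.04, -0.03]
top x0,y0 102.0 222.0
scene x0,y0 361.2 132.6
```

View pics/g2_scene.png

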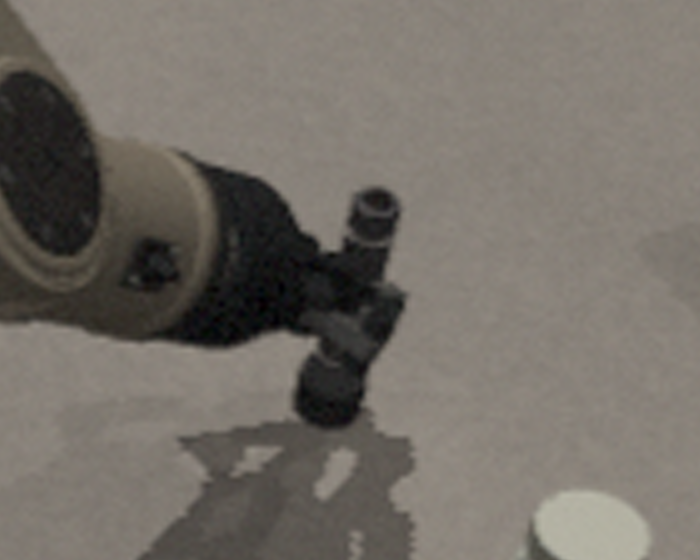

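Grip width is about 20 mm, so the fingers have the barrel. Now I'll lift.

jog_arm(dp=[[0.3,0,-0.2],[1.2,0,-0.8],[2.5,0,-1.7],[4,0,-2.8],[5.6,0,-3.9]], angular=[[0,0,0],[0,0,0],[0,0,0],[0,0,0],[0,0,0]], claw=[15,15,15,15,15])

```text
t: 5.55
eef_pos: [0.4683, 0.3332, 0.2383]
tool_rot: [-0.381, 0.509, 0.725, 0.264]
contact_force: [1.2, 0.3, -1.1]
gripper_width: 0.231
```

```bash
python3 snap.py g3 .475 .318 .22 5; python3 - <<'E'
from sim import *
o,p,r=cur();S=w(STAND,[0,.127,.067])
Q1=rot(.08,10);Qf=rot(-.1935,-35)
P1=S+[0,.06,.16]; P1=P1+Q1.apply([0,0,.019]); go(P1,Q1)
q,m=path(o['q'],P1,Q1);print(q.round(2),m)
P2=S+[0,0,.13]+Qf.apply([0,0,.019]);q,m=path(q,P2,Qf);print(q.round(2),m,P2)
E
```

```text
top x0,y0 83.8 218.8
scene x0,y0 373.4 82.2
t 5.65 q [ 0.27  0.55 -0.68  1.89 -0.78  0.98  0.52] tcp [0.4708 0.3354 0.2435] F [ 0.9  0.7 -1.8] g 0.232
tgt [0.5973 0.1312 0.2083] dp [-6.54, 1.94, -6.91] ang [-1.65, -8.98, 2.72]
[-0.01  0.41 -0.27  1.75 -0.08  0.97 -0.14] 0.5572371652456571
[-0.46  0.61  0.03  1.61  0.48  1.33 -0.84] 0.5880563548435929 [0.59542581 0.05723526 0.18143611]
```

View pics/g3_scene.png

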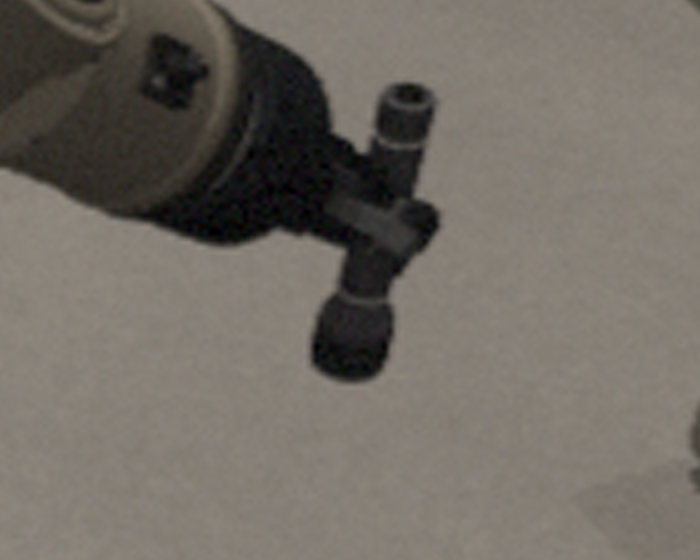

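jog_arm(dp=[[-0.4,0.2,-0.4],[-1.2,0.4,-1.2],[-2.2,0.7,-2.3],[-3.3,1,-3.5],[-4.4,1.3,-4.6]], angular=[[-0.1,-0.6,0.2],[-0.3,-1.7,0.5],[-0.6,-3.1,0.9],[-0.8,-4.5,1.4],[-1.1,-6,1.8]], claw=[15,15,15,15,15])

```text
t: 6.15
eef_pos: [0.5541, 0.1944, 0.2121]
tool_rot: [-0.172, 0.634, 0.743, 0.126]
contact_force: [0.2, -0.4, -2.3]
gripper_width: 0.233
```

```bash
python3 - <<'E'
from sim import *
o,p,r=cur();S=w(STAND,[0,.127,.067])
Qf=rot(-.1935,-35); Qm=rot(-.06,-10)
go(S+[0,.02,.15]+Qm.apply([0,0,.019]),Qm)
E
```

```text
t 6.15 q [ 0.09  0.42 -0.39  1.79 -0.34  0.97  0.09] tcp [0.5541 0.1944 0.2121] F [ 0.2 -0.4 -2.3] g 0.233
tgt [0.5973 0.0846 0.1983] dp [-4.41, 1.0, -1.45] ang [-0.69, -6.85, 2.56]
```

jog_arm(dp=[[-0.7,0.1,-0.2],[-1.6,0.3,-0.5],[-2.6,0.5,-0.8],[-3.5,0.8,-1.1],[-4.4,1,-1.4]], angular=[[-0.1,-1,0.4],[-0.2,-2.4,0.9],[-0.4,-4,1.5],[-0.6,-5.4,2],[-0.7,-6.8,2.6]], claw=[15,15,15,15,15])

```text
t: 6.65
eef_pos: [0.5967, 0.0876, 0.197]
tool_rot: [0.058, 0.726, 0.682, -0.062]
contact_force: [-0.3, 0.7, -2.1]
gripper_width: 0.232
```

```bash
python3 - <<'E'
from sim import *
o,p,r=cur();S=w(STAND,[0,.127,.067])
Qf=rot(-.1935,-35)
go(S+[0,0,.12]+Qf.apply([0,0,.019]),Qf)
E
```

```text
t 6.65 q [-0.25  0.42 -0.11  1.73  0.23  1.07 -0.53] tcp [0.5967 0.0876 0.197 ] F [-0.3  0.7 -2.1] g 0.232
tgt [0.5954 0.0572 0.1714] dp [-1.02, 0.03, 1.21] ang [0.58, -5.05, 1.41]
```

jog_arm(dp=[[-0.1,0,0.1],[-0.3,0,0.3],[-0.6,0,0.6],[-0.8,0,0.9],[-1,0,1.2]], angular=[[0.1,-0.8,0.2],[0.2,-2,0.5],[0.4,-3.2,0.9],[0.5,-4.3,1.2],[0.6,-5.1,1.4]], claw=[15,15,15,15,15])

```text
t: 7.15
eef_pos: [0.5942, 0.06, 0.1701]
tool_rot: [0.19, 0.735, 0.607, -0.235]
contact_force: [0.0, 0.1, -1.8]
gripper_width: 0.231
```

```bash
python3 snap.py g4 .59 .06 .15 4.5; python3 - <<'E'
from sim import *
o,p,r=cur();S=w(STAND,[0,.127,.067])
Qf=rot(-.1935,-35)
go(S+[0,0,.12]+Qf.apply([0,0,.019]),Qf)
E
```

```text
top x0,y0 199.11111111111111 168.0
scene x0,y0 262.44444444444446 161.77777777777777
t 7.25 q [-0.47  0.6   0.02  1.65  0.48  1.32 -0.87] tcp [0.5933 0.0603 0.1682] F [-0.8  0.8 -1.6] g 0.234
tgt [0.5954 0.0572 0.1714] dp [-0.16, 0.11, -0.05] ang [-0.06, 0.03, 0.1]
```

View pics/g4_scene.png

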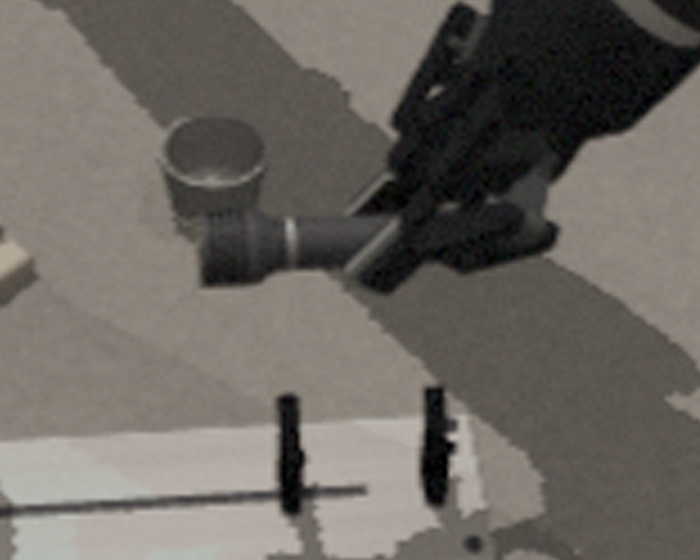

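View pics/g4_top.png

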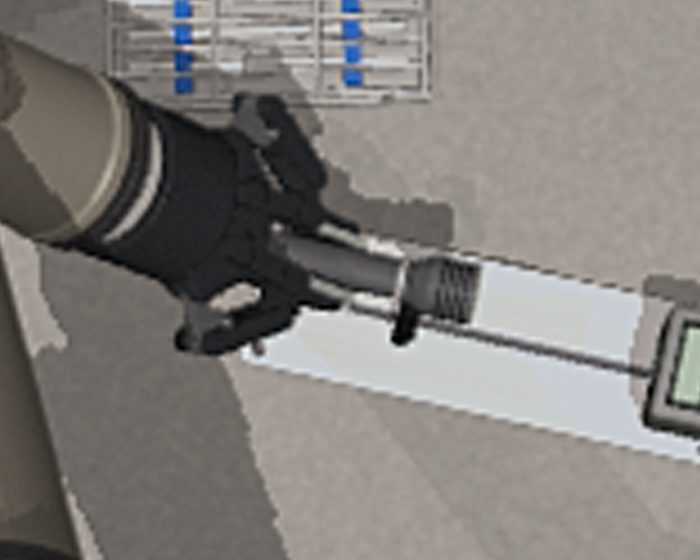

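```bash
cat > tri.py <<'E'
from mv import *
def tri(T,S,a,b):
    def M(d): return np.array(d['camera_matrix'],float)@np.c_[cv2.Rodrigues(np.array(d['rvec'],float))[0],np.array(d['tvec'],float).ravel()]
    X=cv2.triangulatePoints(M(T),M(S),np.array(a,float).reshape(2,1),np.array(b,float).reshape(2,1)).ravel();return X[:3]/X[3]
def ins(p):
    c,s=np.cos(STAND[2]),np.sin(STAND[2]);d=p-[STAND[0],STAND[1],0];return np.array([c*d[0]+s*d[1],-s*d[0]+c*d[1],p[2]])
E
python3 - <<'E'
from tri import *
T=cam("top");S=cam("scene")
X=tri(T,S,[199.11+478.5/4.5-.4,168+292.5/4.5-.4],[262.44+203/4.5-.4,161.78+252/4.5-.4]);print("lens",X,"in stand",ins(X))
o,p,r=cur();g=p-r.apply([0,0,.019]);print("grasp in stand",ins(g))
# predicted torch axis in tool frame: lens dir = at tilt 55 -> world down
d=rot(.349,55).inv().apply([0,0,-1]);L=g+.077*r.apply(d);print("pred lens",ins(L)); 
t=g-.053*r.apply(d);print("pred tail",ins(t))
for n,dd in(("T",T),("S",S)):print(n,proj(dd,[L,t,g]).round(1).tolist())
E
```

```text
lens [ 0.58277194 -0.00522346  0.1791768 ] in stand [-0.00040724  0.05237571  0.1791768 ]
grasp in stand [-0.00104213  0.12844608  0.18627358]
pred lens [-0.00088553  0.05144629  0.18618883]
pred tail [-0.00114993  0.18144594  0.18633191]
T [[304.8, 232.3], [249.0, 220.0], [271.7, 225.0]]
S [[305.9, 214.6], [375.2, 210.7], [347.1, 212.3]]
```

```bash
python3 - <<'E'
from tri import *
S=cam("scene");x,y,w_,h=295,195,90,60
cv2.imwrite("pics/g5.png",cv2.resize(S['pixels'][y:y+h,x:x+w_],None,fx=8,fy=8,interpolation=cv2.INTER_CUBIC))
E
```

```text
(no output)
```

View pics/g5.png

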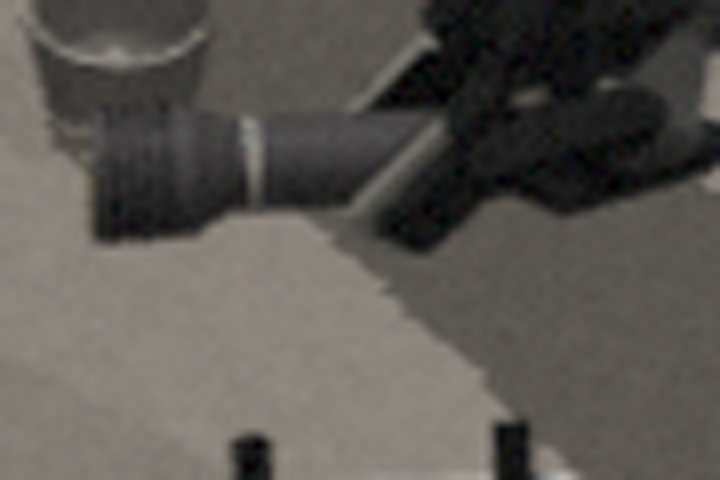

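The torch is level and parallel to the stand: the axis slope in the scene crop is −0.062, against −0.056 predicted, so it hasn't slipped. I'll lower it now.

```bash
python3 - <<'E'
from sim import *
Qf=rot(-.1935,-35)
go(w(STAND,[-.0005,.127,.078])+Qf.apply([0,0,.019]),Qf)
E
```

```text
t 7.4 q [-0.47  0.6   0.02  1.65  0.48  1.32 -0.87] tcp [0.595  0.0583 0.1715] F [-0.4  0.4 -0.8] g 0.236
tgt [0.5949 0.0573 0.0624] dp [2.46, 0.02, 3.6] ang [-0.03, -0.02, 0.03]
```

jog_arm(dp=[[0.5,0,0.8],[1.1,0,1.6],[1.7,0,2.4],[2.1,0,3.1],[2.46,0.02,3.6]], angular=[[0,0,0],[0,0,0],[0,0,0],[0,0,0],[0,0,0]], claw=[15,15,15,15,15])

```text
t: 7.9
eef_pos: [0.595, 0.0563, 0.0622]
tool_rot: [0.189, 0.736, 0.606, -0.233]
contact_force: [0.6, 0.0, -1.0]
gripper_width: 0.234
```

```bash
python3 snap.py g6 .59 .06 .08 5; python3 - <<'E'
from tri import *
o,p,r=cur();g=p-r.apply([0,0,.019]);print("grasp in stand",ins(g))
Qf=rot(-.1935,-35)
go(w(STAND,[-.0005,.127,.068])+Qf.apply([0,0,.019]),Qf)
E
```

```text
top x0,y0 208.6 178.4
scene x0,y0 268.8 192.0
grasp in stand [-0.00093679  0.12608776  0.07688322]
t 8.0 q [-0.47  0.74  0.02  1.69  0.5   1.16 -0.96] tcp [0.5942 0.0565 0.0613] F [ 0.3 -0.9 -0.8] g 0.235
tgt [0.5949 0.0573 0.0524] dp [0.23, 0.02, 0.27] ang [-0.05, 0.0, 0.04]
```

View pics/g6_scene.png

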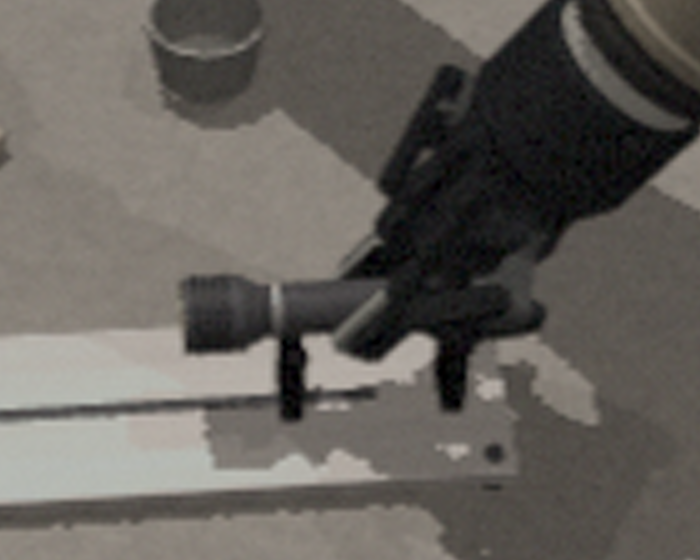

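View pics/g6_top.png

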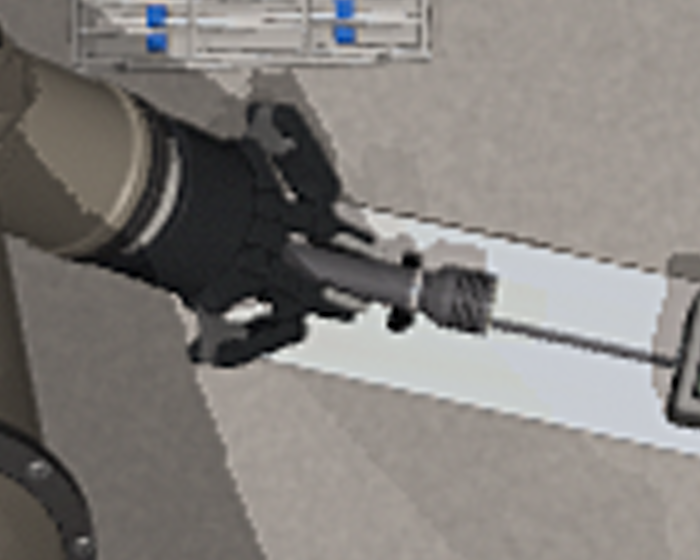

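In both views the torch sits centred over the Vs. In the top crop the front rest's ends are at (408,258) and (400,320) and the axis is at about (405,288). I'll lower slowly and watch the force.

jog_arm(dp=[[0.07,0,0.08],[0.14,0,0.16],[0.22,0.02,0.26],[0.25,0.02,0.3],[0.27,0.02,0.33]], angular=[[0,0,0],[0,0,0],[0,0,0],[0,0,0],[0,0,0]], claw=[15,15,15,15,15])

```text
t: 8.5
eef_pos: [0.5959, 0.0583, 0.0532]
tool_rot: [0.19, 0.736, 0.607, -0.233]
contact_force: [-2.8, 2.5, 12.4]
gripper_width: 0.233
```

```bash
python3 - <<'E'
from tri import *
o,p,r=cur();g=p-r.apply([0,0,.019]);print("grasp in stand",ins(g),o['contact_force'],o['torque'])
E
```

```text
grasp in stand [0.00026967 0.12812383 0.068799  ] [-2.77206727  2.49501657 12.35438527] [-0.49475546  0.7834511  -0.46872057]
```

```bash
python3 snap.py g7 .59 .06 .08 6
```

```text
top x0,y0 220.33333333333334 187.83333333333334
scene x0,y0 280.3333333333333 201.33333333333334
```

View pics/g7_scene.png

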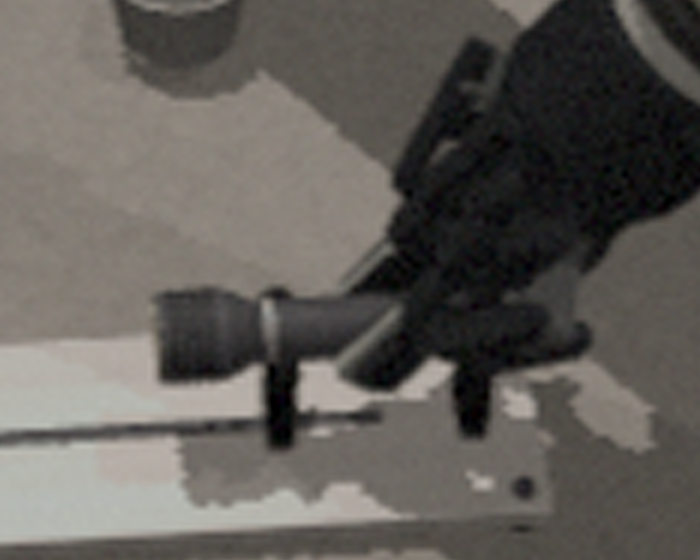

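View pics/g7_top.png

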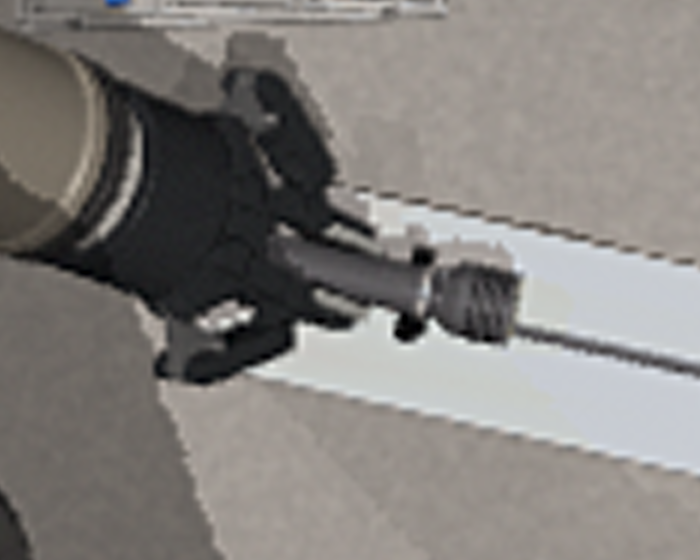

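jog_arm(dp=[[0.02,0,0.03],[0.04,0,0.05],[0.05,0,0.07],[0.05,0,0.07],[0.05,0,0.07]], angular=[[0,0,0],[0,0,0],[0,0,0],[0,0,0],[0,0,0]], claw=[15,15,15,15,15])

```text
t: 9.1
eef_pos: [0.5959, 0.0582, 0.0531]
tool_rot: [0.191, 0.736, 0.606, -0.233]
contact_force: [-7.7, 3.8, 19.9]
gripper_width: 0.23
```

```bash
python3 - <<'E'
from tri import *
for i in range(3):
    o,p,r=cur();g=p-r.apply([0,0,.019]);print("grasp in stand",ins(g),o['contact_force'],o['torque']);cam("top")
E
```

```text
grasp in stand [0.00031338 0.12809552 0.06865444] [-7.70055392  3.84257389 19.8615174 ] [-1.37635418  1.33753859 -0.80756651]
grasp in stand [0.00031239 0.12810621 0.06864114] [-5.46481148  2.90631798 20.67525659] [-1.3030345   1.33930309 -0.78950554]
grasp in stand [0.00033023 0.12808859 0.06867876] [-6.95309988  3.45257452 21.31655287] [-1.32094794  1.41677306 -0.83375984]
```

The torch is seated: z stays put while the push grows to 20 N. Letting go.

jog_arm(dp=[[0,0,-0.04],[-0.02,0,-0.06],[-0.04,0,-0.08],[-0.04,0,-0.08],[-0.04,0,-0.08]], angular=[[0,0,0],[0,0,0],[0,0,0],[0,0,0],[0,0,0]], claw=[15,20,28,38,45])

```text
t: 9.75
eef_pos: [0.5958, 0.0584, 0.0517]
tool_rot: [0.19, 0.736, 0.607, -0.233]
contact_force: [0.1, -0.3, -1.2]
gripper_width: 0.524
```

```bash
python3 snap.py g8 .59 .06 .08 6;python3 - <<'E'
from tri import *
o,p,r=cur();g=p-r.apply([0,0,.019]);print("grasp in stand",ins(g),o['contact_force'],o['gripper_width'])
Q=rot(-.1935,-35);go(p-r.apply([0,0,.15]),Q)
E
```

```text
top x0,y0 220.33333333333334 187.83333333333334
scene x0,y0 280.3333333333333 201.33333333333334
grasp in stand [8.96492447e-05 1.28173538e-01 6.71687656e-02] [ 0.42887831 -0.20351513  0.10124275] 0.5262530355130585
t 9.85 q [-0.47  0.75  0.02  1.69  0.51  1.15 -0.96] tcp [0.5957 0.0584 0.0516] F [ 0.4 -0.2  0.1] g 0.526
tgt [0.6126 0.1427 0.1745] dp [0.0, 0.0, -6.0] ang [-0.03, -0.0, 0.03]
```

View pics/g8_scene.png

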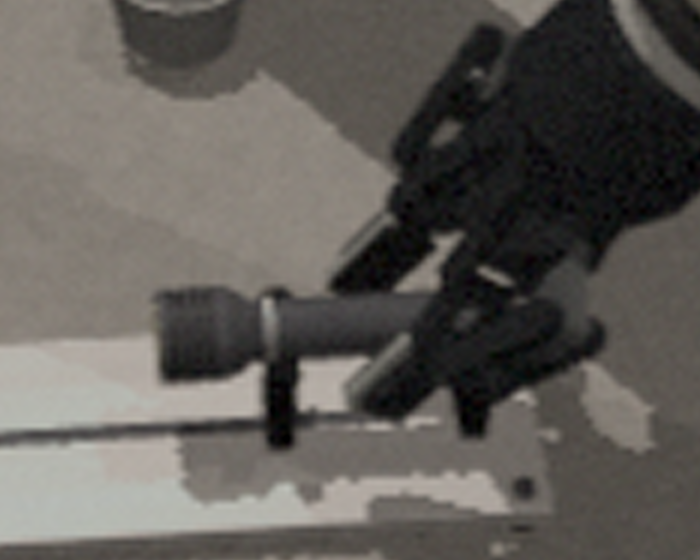

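View pics/g8_top.png

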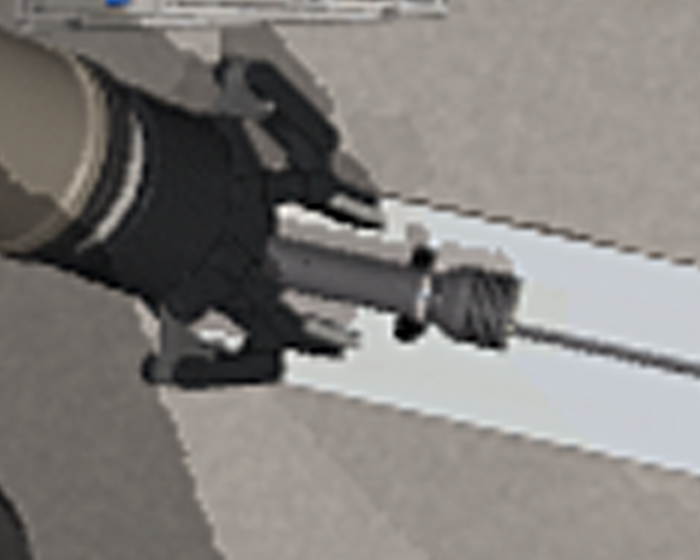

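The torch lies in both Vs with the fingers clear of it. Backing off along the tool axis.

jog_arm(dp=[[0,0,-0.6],[0,0,-1.8],[0,0,-3.2],[0,0,-4.6],[0,0,-6]], angular=[[0,0,0],[0,0,0],[0,0,0],[0,0,0],[0,0,0]], claw=[45,45,45,45,45])

```text
t: 10.35
eef_pos: [0.6127, 0.1443, 0.1768]
tool_rot: [0.19, 0.736, 0.607, -0.233]
contact_force: [0.7, 0.8, -0.5]
gripper_width: 0.521
```

```bash
python3 snap.py g9 .59 .04 .06 5;python3 - <<'E'
from sim import *
o,p,r=cur();q=o['q']
Q=rot(RACK[2],0);C=np.array([.4433,-.2838,0])
for P,QQ in(([.58,.0,.3],rot(-.1,-15)),([.5,-.2,.25],Q),(C+[0,0,.12],Q),(C+[0,0,.028],Q),(C+[0,0,.15],Q),([.57,-.15,.2],rot(-.1,0)),(w(STAND,[0,0,.2]),rot(-.1935,0)),(w(STAND,[0,0,.066]),rot(-.1935,0))):
    P=np.array(P)
    if QQ is not Q or 1: pass
    if np.allclose(P,[.58,0,.3]): go(P,QQ)
    q,m=path(q,P,QQ);print(P.round(3),q.round(2),round(m,2))
E
```

```text
top x0,y0 217.2 179.8
scene x0,y0 259.0 200.2
t 10.45 q [-0.55  0.66 -0.01  1.5   0.44  1.43 -0.91] tcp [0.6148 0.1483 0.1792] F [-0.4  0.1 -0.5] g 0.527
tgt [0.58 0.   0.3 ] dp [-7.75, -0.25, -0.53] ang [-0.4, 3.9, -0.93]
[0.58 0.   0.3 ] [-0.21  0.3  -0.03  1.68  0.27  1.25 -0.44] 0.51
[ 0.5  -0.2   0.25] [ 0.22  0.22  0.01  1.9  -0.    1.02  0.39] 0.54
[ 0.443 -0.284  0.12 ] [ 0.37  0.36  0.04  2.08 -0.02  0.7   0.58] 0.36
[ 0.443 -0.284  0.028] [ 0.38  0.52  0.03  2.13 -0.03  0.49  0.59] 0.31
[ 0.443 -0.284  0.15 ] [ 0.37  0.31  0.05  2.06 -0.02  0.77  0.58] 0.31
[ 0.57 -0.15  0.2 ] [ 0.1   0.36  0.05  1.82 -0.02  0.95  0.06] 0.39
[ 0.573 -0.057  0.2  ] [-0.03  0.35  0.04  1.85 -0.02  0.94 -0.18] 0.59
[ 0.573 -0.057  0.066] [-0.03  0.53  0.03  1.96 -0.02  0.66 -0.18] 0.48
```

View pics/g9_top.png

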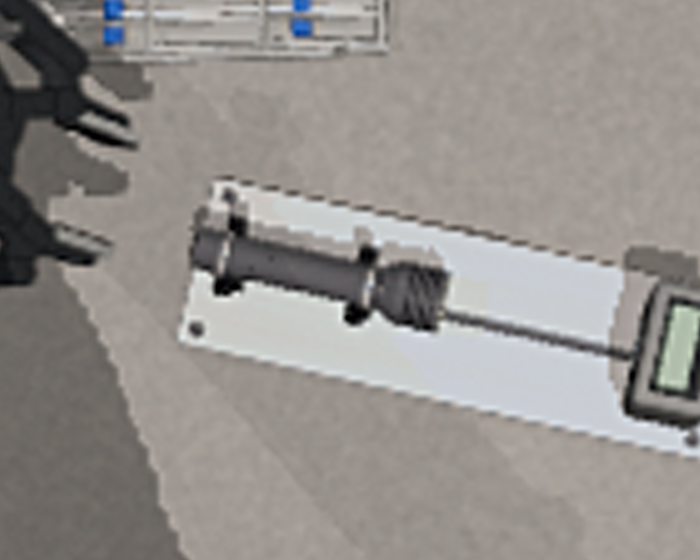

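View pics/g9_scene.png

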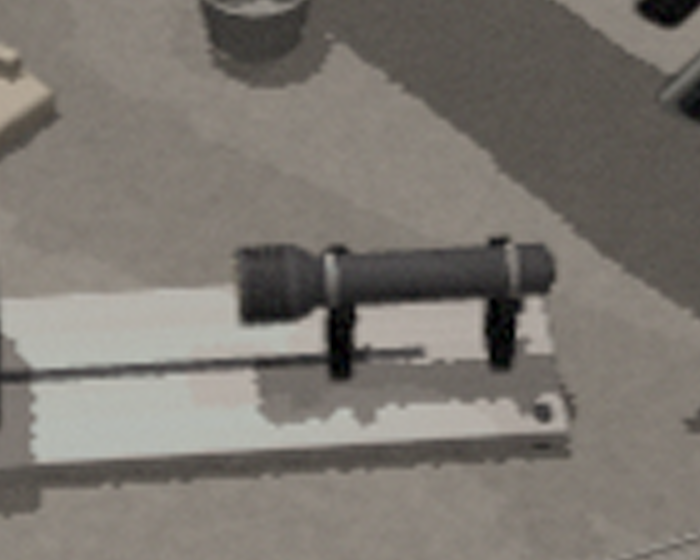

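The torch lies level in both rests, with its head in front of rest_front. On to the cuvette.

jog_arm(dp=[[-1.3,0,-1],[-3,0,-1.5],[-4.8,-0.1,-1.5],[-6.4,-0.2,-1],[-7.8,-0.2,-0.5]], angular=[[0,0.6,-0.2],[-0.1,1.4,-0.3],[-0.2,2.3,-0.5],[-0.3,3.1,-0.7],[-0.4,3.9,-0.9]], claw=[45,45,45,45,45])

```text
t: 10.95
eef_pos: [0.5783, -0.008, 0.2986]
tool_rot: [0.088, 0.737, 0.663, -0.1]
contact_force: [0.5, -0.6, -0.3]
gripper_width: 0.523
```

```bash
python3 - <<'E'
from sim import *
go([.5,-.2,.25],rot(RACK[2],0))
E
```

```text
t 10.95 q [-0.21  0.3  -0.03  1.69  0.27  1.26 -0.44] tcp [ 0.5783 -0.008   0.2986] F [ 0.5 -0.6 -0.3] g 0.523
tgt [ 0.5  -0.2   0.25] dp [-7.17, -2.29, 3.98] ang [-0.43, 3.04, -2.95]
```

jog_arm(dp=[[-1.4,-0.3,0.5],[-2.9,-0.8,1.2],[-4.4,-1.3,2.1],[-5.8,-1.8,3],[-7.2,-2.3,4]], angular=[[-0.1,0.6,-0.6],[-0.2,1.2,-1.2],[-0.3,1.8,-1.8],[-0.4,2.4,-2.4],[-0.4,3,-2.9]], claw=[40,40,40,40,40])

```text
t: 11.45
eef_pos: [0.4989, -0.2005, 0.249]
tool_rot: [0.0, 0.652, 0.758, -0.002]
contact_force: [1.0, -0.3, -0.3]
gripper_width: 0.473
```

```bash
python3 - <<'E'
from sim import *
C=np.array([.4433,-.2838,0])
go(C+[0,0,.12],rot(RACK[2],0))
E
```

```text
t 11.45 q [ 0.23  0.23  0.04  1.87 -0.    1.04  0.42] tcp [ 0.4989 -0.2005  0.249 ] F [ 1.  -0.3 -0.3] g 0.473
tgt [ 0.4433 -0.2838  0.12  ] dp [-2.95, -2.68, 5.18] ang [-0.04, 0.04, -0.04]
```

jog_arm(dp=[[-0.7,-0.6,1],[-1.4,-1.3,2.2],[-2,-1.9,3.4],[-2.6,-2.4,4.4],[-2.95,-2.7,5.2]], angular=[[0,0,0],[0,0,0],[0,0,0],[0,0,0],[0,0,0]], claw=[40,40,40,40,40])

```text
t: 11.95
eef_pos: [0.4415, -0.2838, 0.1179]
tool_rot: [-0.001, 0.654, 0.757, -0.004]
contact_force: [0.0, -0.2, -0.6]
gripper_width: 0.468
```

```bash
python3 snap.py c1 .4433 -.2838 .08 6; python3 - <<'E'
from sim import *
C=np.array([.4433,-.2838,0])
go(C+[0,0,.028],rot(RACK[2],0))
E
```

```text
top x0,y0 358.6666666666667 251.0
scene x0,y0 104.0 183.33333333333334
t 12.05 q [ 0.39  0.38  0.07  2.02 -0.03  0.75  0.62] tcp [ 0.4402 -0.2832  0.1169] F [-1.  -0.2  0.6] g 0.466
tgt [ 0.4433 -0.2838  0.028 ] dp [-0.03, 0.16, 3.56] ang [-0.12, 0.03, -0.1]
```

View pics/c1_top.png

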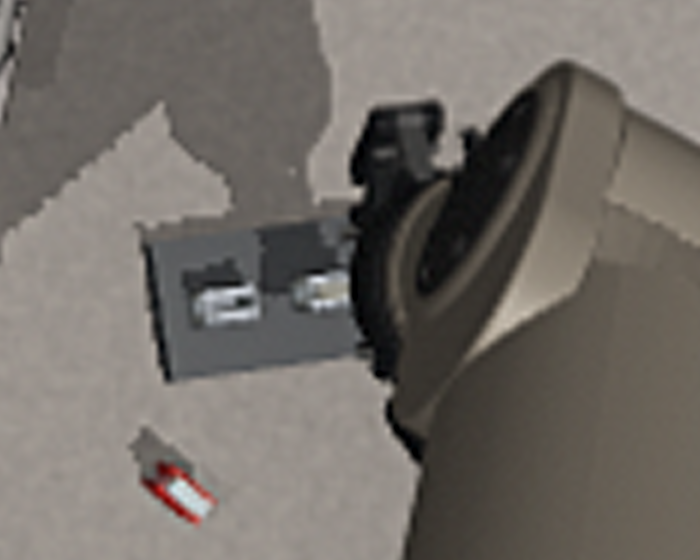

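View pics/c1_scene.png

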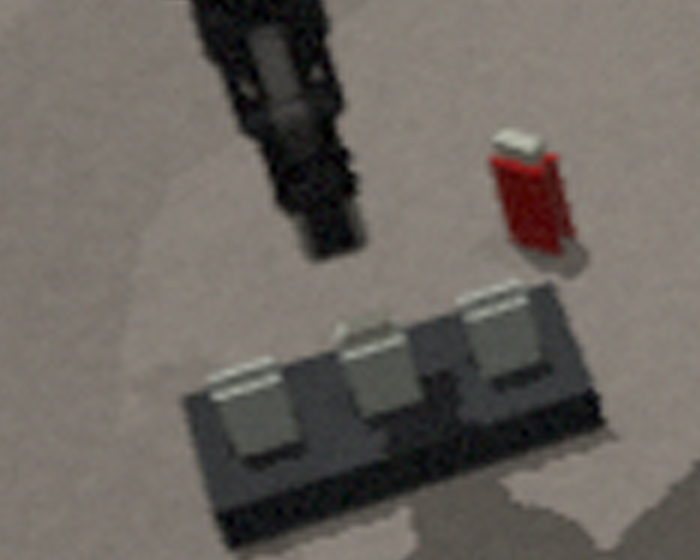

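```bash
python3 - <<'E'
from tri import *
S=cam("scene");T=cam("top");o,p,r=cur();print(p)
for dx in(.02,.03):
  for dz in(0,.005): print("finger",dx,dz,proj(S,[p+r.apply([0,dx,-dz])]).round(1))
C=w(RACK,[.00625,0,.052]);print("cuv top near edge",proj(S,[C]).round(1))
print("stopper in top",proj(T,[w(RACK,[0,0,.062]),w(RACK,[0,.0092,.062])]).round(1))
E
```

```text
[ 0.44371055 -0.282315    0.11963499]
finger 0.02 0 [[160.7 223.3]]
finger 0.02 0.005 [[160.1 221.6]]
finger 0.03 0 [[161.7 226.6]]
finger 0.03 0.005 [[161.1 224.9]]
cuv top near edge [[166.4 240.8]]
stopper in top [[415.1 297.7]
 [411.5 298.2]]
```

```bash
python3 - <<'E'
from tri import *
C=np.array([.4433,-.2838,0])
for i in range(4): go(C+[0,0,.028],rot(RACK[2],0)); 
E
```

```text
t 12.15 q [ 0.39  0.38  0.07  2.01 -0.03  0.75  0.62] tcp [ 0.4437 -0.2823  0.1196] F [0.6 0.6 1.4] g 0.47
tgt [ 0.4433 -0.2838  0.028 ] dp [-0.04, -0.0, 3.67] ang [-0.07, 0.05, -0.06]
t 12.15 q [ 0.39  0.38  0.07  2.01 -0.03  0.75  0.62] tcp [ 0.4437 -0.2823  0.1196] F [0.6 0.6 1.4] g 0.47
tgt [ 0.4433 -0.2838  0.028 ] dp [-0.04, -0.0, 3.67] ang [-0.07, 0.05, -0.06]
t 12.15 q [ 0.39  0.38  0.07  2.01 -0.03  0.75  0.62] tcp [ 0.4437 -0.2823  0.1196] F [0.6 0.6 1.4] g 0.47
tgt [ 0.4433 -0.2838  0.028 ] dp [-0.04, -0.0, 3.67] ang [-0.07, 0.05, -0.06]
t 12.15 q [ 0.39  0.38  0.07  2.01 -0.03  0.75  0.62] tcp [ 0.4437 -0.2823  0.1196] F [0.6 0.6 1.4] g 0.47
tgt [ 0.4433 -0.2838  0.028 ] dp [-0.04, -0.0, 3.67] ang [-0.07, 0.05, -0.06]
```

Descend with the fingers 40 mm apart, to z = 0.040 first.

jog_arm(dp=[[-0.02,0,0.8],[-0.04,0,1.7],[-0.04,0,2.5],[-0.04,0,3],[-0.04,0,3.2]], angular=[[0,0,0],[0,0,0],[0,0,0],[0,0,0],[0,0,0]], claw=[40,40,40,40,40])

```text
t: 12.65
eef_pos: [0.4441, -0.2833, 0.0393]
tool_rot: [0.0, 0.653, 0.758, -0.003]
contact_force: [-0.3, -0.2, 0.4]
gripper_width: 0.463
```

```bash
python3 snap.py c2 .4433 -.2838 .04 8; python3 - <<'E'
from tri import *
C=np.array([.4433,-.2838,0])
for i in range(3): go(C+[0,0,.028],rot(RACK[2],0)); cam("top")
E
```

```text
top x0,y0 369.75 262.75
scene x0,y0 122.75 207.5
t 12.75 q [ 0.4   0.51  0.06  2.05 -0.04  0.58  0.63] tcp [ 0.4439 -0.2837  0.0396] F [-0.9 -0.   0.1] g 0.471
tgt [ 0.4433 -0.2838  0.028 ] dp [0.0, -0.02, 0.46] ang [-0.06, 0.06, -0.05]
t 12.8 q [ 0.4   0.51  0.06  2.05 -0.04  0.58  0.63] tcp [ 0.4441 -0.284   0.04  ] F [ 0.2 -0.1  0.6] g 0.468
tgt [ 0.4433 -0.2838  0.028 ] dp [0.02, -0.03, 0.48] ang [-0.05, 0.06, -0.05]
t 12.85 q [ 0.4   0.51  0.06  2.05 -0.04  0.58  0.63] tcp [ 0.4442 -0.2842  0.0403] F [-0.3  0.1  0.8] g 0.467
tgt [ 0.4433 -0.2838  0.028 ] dp [0.02, -0.03, 0.49] ang [-0.05, 0.06, -0.06]
```

View pics/c2_scene.png

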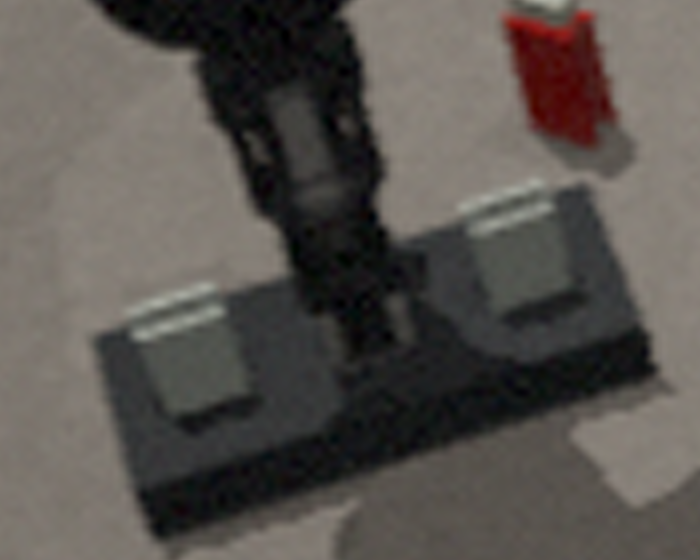

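View pics/c2_top.png

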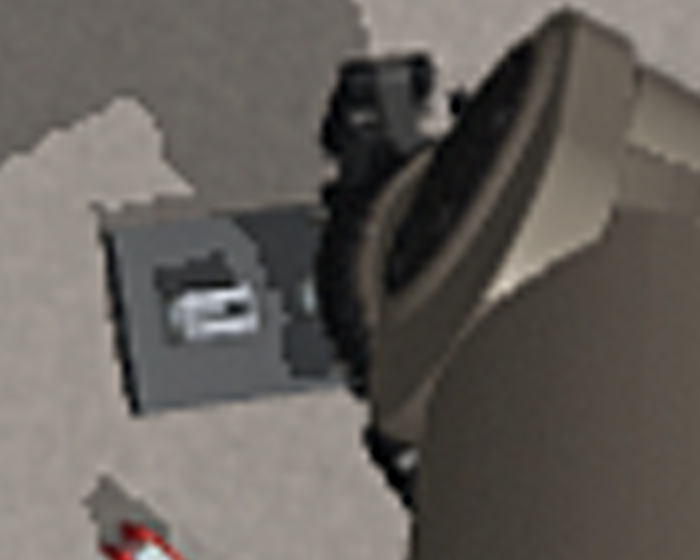

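In the scene crop the near finger hides the middle cuvette evenly, at about (375,325), and the side view is clear of both neighbours. I'll do the last descent, then close gently.

jog_arm(dp=[[0,-0.02,0.2],[0,-0.03,0.4],[0,-0.03,0.48],[0,-0.03,0.48],[0,-0.03,0.48]], angular=[[0,0,0],[0,0,0],[0,0,0],[0,0,0],[0,0,0]], claw=[40,38,34,30,26], grip_force=30)

```text
t: 13.4
eef_pos: [0.4425, -0.2842, 0.0272]
tool_rot: [-0.0, 0.653, 0.757, -0.004]
contact_force: [-0.6, -0.1, 1.1]
gripper_width: 0.304
```

```bash
python3 - <<'E'
from tri import *
go([.4433,-.2838,.028],rot(RACK[2],0))
E
```

```text
t 13.4 q [ 0.4   0.53  0.06  2.06 -0.04  0.56  0.63] tcp [ 0.4425 -0.2842  0.0272] F [-0.6 -0.1  1.1] g 0.304
tgt [ 0.4433 -0.2838  0.028 ] dp [0.01, 0.03, -0.03] ang [-0.07, 0.05, -0.06]
```

jog_arm(dp=[[0,0,0],[0,0,0],[0,0,0],[0,0,0],[0,0,0]], angular=[[0,0,0],[0,0,0],[0,0,0],[0,0,0],[0,0,0]], claw=[22,18,15,12,8])

```text
t: 13.9
eef_pos: [0.4426, -0.2843, 0.0275]
tool_rot: [0.0, 0.653, 0.757, -0.004]
contact_force: [-0.3, 1.0, 2.6]
gripper_width: 0.142
```

```bash
python3 - <<'E'
from tri import *
go([.4433,-.2838,.028],rot(RACK[2],0))
E
```

```text
t 13.9 q [ 0.4   0.53  0.06  2.06 -0.04  0.56  0.63] tcp [ 0.4426 -0.2843  0.0275] F [-0.3  1.   2.6] g 0.142
tgt [ 0.4433 -0.2838  0.028 ] dp [0.01, 0.03, -0.02] ang [-0.06, 0.06, -0.06]
```

jog_arm(dp=[[0,0,0],[0,0,0],[0,0,0],[0,0,-0.1],[0,0,-0.3]], angular=[[0,0,0],[0,0,0],[0,0,0],[0,0,0],[0,0,0]], claw=[8,8,8,8,8], grip_force=35)

```text
t: 14.4
eef_pos: [0.4422, -0.284, 0.0346]
tool_rot: [-0.0, 0.653, 0.757, -0.004]
contact_force: [0.4, -0.2, -1.0]
gripper_width: 0.139
```

```bash
python3 - <<'E'
from tri import *
go([.4433,-.2838,.15],rot(RACK[2],0))
E
```

```text
t 14.4 q [ 0.4   0.51  0.06  2.06 -0.04  0.57  0.63] tcp [ 0.4422 -0.284   0.0346] F [ 0.4 -0.2 -1. ] g 0.139
tgt [ 0.4433 -0.2838  0.15  ] dp [-0.02, 0.02, -4.61] ang [-0.07, 0.05, -0.06]
```

Gripped at 12 mm. Lifting straight up.

jog_arm(dp=[[0,0,-0.5],[0,0,-1.3],[0,0,-2.4],[0,0,-3.6],[0,0,-5]], angular=[[0,0,0],[0,0,0],[0,0,0],[0,0,0],[0,0,0]], claw=[8,8,8,8,8])

```text
t: 14.9
eef_pos: [0.4426, -0.2832, 0.1614]
tool_rot: [-0.0, 0.653, 0.757, -0.004]
contact_force: [1.4, -1.0, -0.5]
gripper_width: 0.141
```

```bash
python3 snap.py c3 .4433 -.2838 .12 6; python3 - <<'E'
from sim import *
P=w(STAND,[0,0,.16]);go(P,rot(STAND[2],0));o=get_obs();print(path(o['q'],P,rot(STAND[2],0)))
E
```

```text
top x0,y0 362.3333333333333 250.83333333333334
scene x0,y0 99.5 170.0
t 15.0 q [ 0.38  0.31  0.08  1.98 -0.02  0.84  0.62] tcp [ 0.4459 -0.2851  0.1652] F [ 0.4  0.8 -0.5] g 0.143
tgt [ 0.5731 -0.0567  0.16  ] dp [8.29, 6.37, 0.14] ang [0.04, 0.11, 3.91]
(array([-0.04808039,  0.39450066,  0.05736899,  1.8918772 , -0.0291839 ,
        0.85600952, -0.17129175]), np.float64(0.4548812193326237))
```

View pics/c3_scene.png

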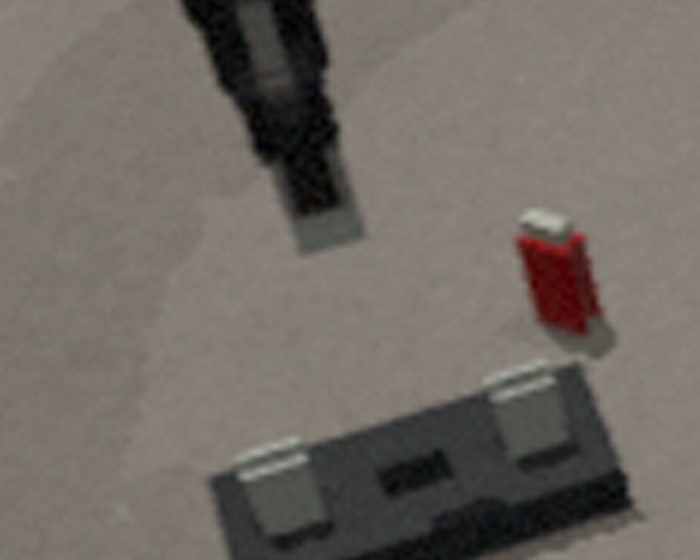

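The cuvette is held upright by its broad faces, and the middle slot is empty. Carrying it over.

jog_arm(dp=[[0.6,0.5,-0.1],[1.8,1.4,-0.1],[3.4,2.6,-0.1],[5,3.9,0],[6.4,5,0]], angular=[[0,0,0.3],[0,0.1,0.8],[0,0.1,1.6],[0,0.1,2.4],[0,0.1,3]], claw=[8,8,8,8,8])

```text
t: 15.5
eef_pos: [0.5438, -0.1047, 0.1585]
tool_rot: [-0.003, 0.747, 0.665, -0.001]
contact_force: [-0.3, -0.2, -0.6]
gripper_width: 0.14
```

```bash
python3 - <<'E'
from sim import *
go(w(STAND,[0,0,.15]),rot(STAND[2],0))
E
```

```text
t 15.5 q [ 0.04  0.36  0.05  1.92 -0.03  0.86 -0.01] tcp [ 0.5438 -0.1047  0.1585] F [-0.3 -0.2 -0.6] g 0.14
tgt [ 0.5731 -0.0567  0.15  ] dp [2.04, 0.94, 0.34] ang [-0.06, -0.03, 0.88]
```

jog_arm(dp=[[0.6,0.3,0.1],[1.2,0.6,0.2],[1.7,0.8,0.3],[2,0.94,0.3],[2.04,0.94,0.34]], angular=[[0,0,0.3],[0,0,0.6],[0,0,0.8],[0,0,0.88],[0,0,0.88]], claw=[8,8,8,8,8])

```text
t: 16.0
eef_pos: [0.5728, -0.0578, 0.15]
tool_rot: [-0.003, 0.771, 0.637, -0.001]
contact_force: [-0.2, -0.9, -0.4]
gripper_width: 0.139
```

```bash
python3 snap.py d1 .5731 -.0567 .13 6; python3 - <<'E'
from sim import *
go(w(STAND,[0,0,.064]),rot(STAND[2],0))
E
```

```text
top x0,y0 267.8333333333333 193.33333333333334
scene x0,y0 221.33333333333334 190.16666666666666
t 16.1 q [-0.05  0.41  0.06  1.88 -0.03  0.87 -0.17] tcp [ 0.572  -0.0593  0.1498] F [-0.  -0.7 -1.1] g 0.138
tgt [ 0.5731 -0.0567  0.064 ] dp [0.1, 0.04, 3.43] ang [-0.07, -0.02, 0.03]
```

View pics/d1_scene.png

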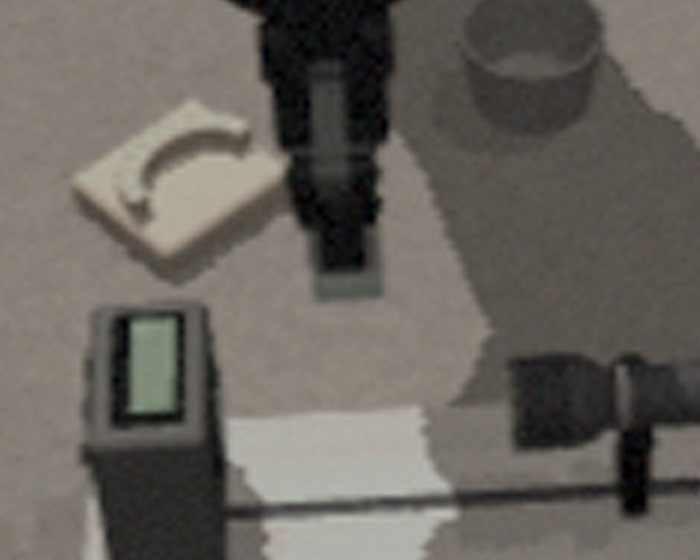

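View pics/d1_top.png

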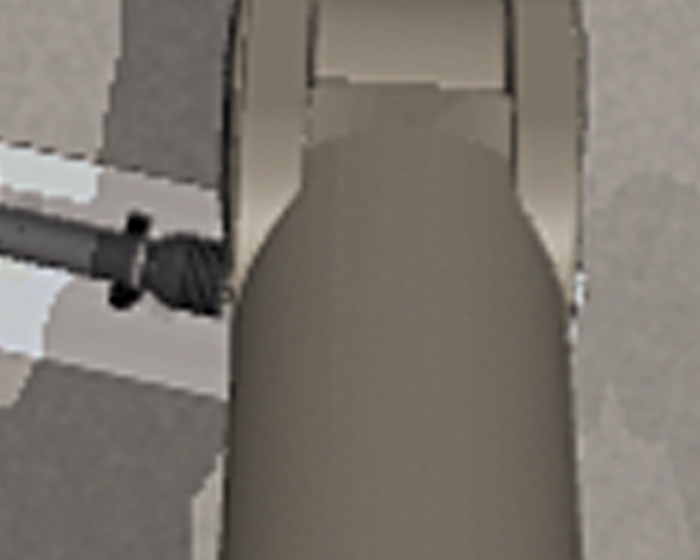

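jog_arm(dp=[[0,0,0.7],[0.05,0,1.6],[0.05,0,2.5],[0.05,0,3.2],[0.05,0,3.47]], angular=[[0,0,0],[0,0,0],[0,0,0],[0,0,0],[0,0,0]], claw=[8,8,8,8,8])

```text
t: 16.6
eef_pos: [0.5706, -0.0585, 0.0616]
tool_rot: [-0.003, 0.772, 0.636, -0.002]
contact_force: [-0.8, -0.0, -0.2]
gripper_width: 0.136
```

```bash
python3 snap.py d2 .5731 -.0567 .065 7; python3 - <<'E'
from tri import *
for i in range(3): go(w(STAND,[0,0,.063]),rot(STAND[2],0));cam("top")
print(ins(cur()[1]))
print(proj(cam("scene"),[w(STAND,[.00625,-.01125,.0425]),w(STAND,[.00625,.01125,.0425]),w(STAND,[0,.05,.065]),w(STAND,[0,.18,.065])]).round(1).tolist())
E
```

```text
top x0,y0 275.2857142857143 203.14285714285714
scene x0,y0 231.28571428571428 218.28571428571428
t 16.7 q [-0.04  0.53  0.05  1.93 -0.04  0.69 -0.16] tcp [ 0.5713 -0.0582  0.0625] F [ 0.4  0.7 -0.6] g 0.137
tgt [ 0.5731 -0.0567  0.063 ] dp [0.07, 0.06, -0.02] ang [-0.08, -0.02, 0.02]
t 16.75 q [-0.04  0.53  0.05  1.93 -0.04  0.69 -0.16] tcp [ 0.5721 -0.058   0.0634] F [ 0.5 -1.  -0.2] g 0.143
tgt [ 0.5731 -0.0567  0.063 ] dp [0.06, 0.03, 0.02] ang [-0.06, -0.02, 0.02]
t 16.8 q [-0.04  0.53  0.05  1.93 -0.04  0.69 -0.16] tcp [ 0.5726 -0.0579  0.0639] F [ 1.  -0.2 -0.4] g 0.14
tgt [ 0.5731 -0.0567  0.063 ] dp [0.05, 0.01, 0.04] ang [-0.05, -0.02, 0.02]
[ 5.68941368e-06 -1.06534117e-03  6.41718330e-02]
[[276.5, 267.9], [287.4, 267.3], [305.8, 256.9], [369.0, 253.2]]
```

View pics/d2_scene.png

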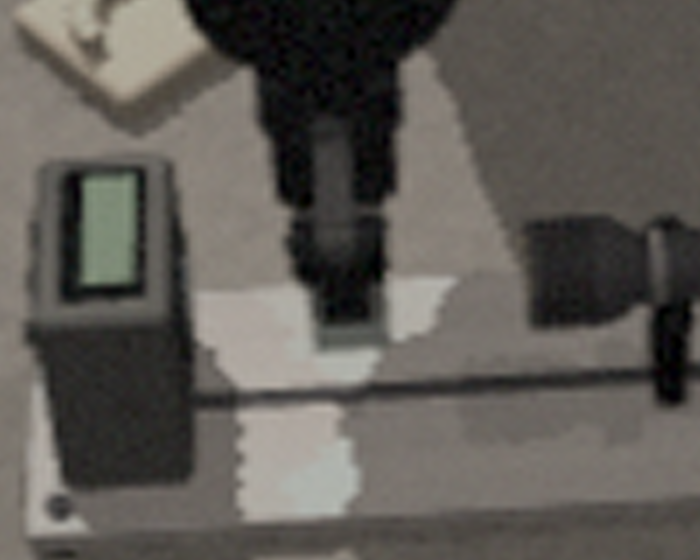

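The cuvette's lower edge shows at scene (276.9,267.5)–(286.5,267.1), against (276.5,267.9)–(287.4,267.3) predicted for a perfect pose. The lens is at (306.5,257.1), against (305.8,256.9). I'll let it settle, check once more, then hand in.

jog_arm(dp=[[0,0,0],[0,0,0],[0,0,0],[0,0,0],[0,0,0]], angular=[[0,0,0],[0,0,0],[0,0,0],[0,0,0],[0,0,0]], claw=[8,8,8,8,8])

```text
t: 17.4
eef_pos: [0.5722, -0.0573, 0.0631]
tool_rot: [-0.003, 0.771, 0.637, -0.001]
contact_force: [-0.1, 0.3, -0.1]
gripper_width: 0.142
```

jog_arm(dp=[[0,0,0],[0,0,0],[0,0,0],[0,0,0],[0,0,0]], angular=[[0,0,0],[0,0,0],[0,0,0],[0,0,0],[0,0,0]], claw=[8,8,8,8,8])

```text
t: 17.9
eef_pos: [0.5722, -0.0573, 0.0631]
tool_rot: [-0.003, 0.771, 0.636, -0.001]
contact_force: [0.4, 0.0, 0.1]
gripper_width: 0.134
```

```bash
python3 snap.py d3 .5731 -.0567 .065 4; python3 - <<'E'
from tri import *
o,p,r=cur();print(ins(p),o['joint_vel'].round(4),o['contact_force'],o['gripper_width'],np.degrees((rot(STAND[2],0).inv()*r).as_rotvec()))
E
```

```text
top x0,y0 237.75 173.25
scene x0,y0 193.75 188.25
[-0.0007636  -0.00076694  0.06310991] [-0.0011  0.0006 -0.0012  0.0017 -0.0008 -0.0008  0.003 ] [ 0.08237626 -0.04246187  0.3062619 ] 0.13585090601515765 [ 0.30424811  0.11977052 -0.14604086]
```

View pics/d3_scene.png

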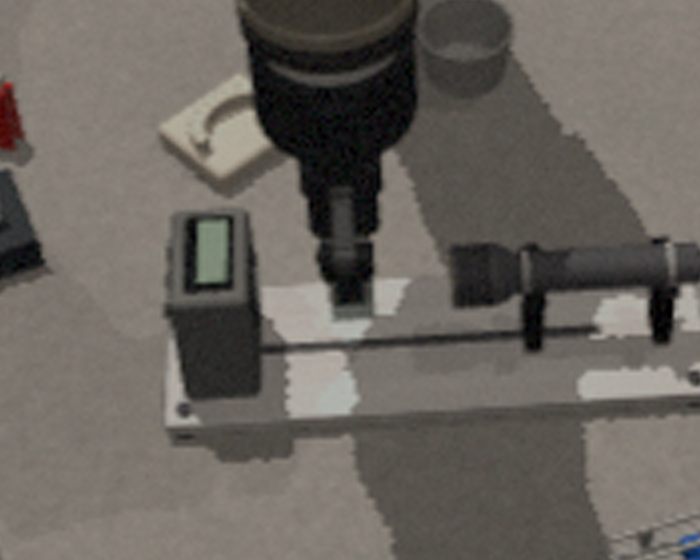

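The picture shows the cuvette held still between the meter at (215,260) and the lens at (455,272), touching nothing else. The torch is in both rests.

```bash
python3 -c "
from station import *
print(hand_in())"
```

```text
the job is handed in; nothing more can be done
None
```

I laid the torch in both V-rests, lens towards the meter, and let it go there. I then took the white-stoppered cuvette from the middle slot by its frosted faces. It is held upright in the beam midway between lens and meter. The job was handed in at about 18 s and no verdict was reported.

**Last checks:**
- **Cuvette:** the tool was within 1 mm of the target in x and y, and within 0.4° of the stand's axes and vertical. It was still, with no outside force on it. The cuvette's lower edge in the scene camera was within 1 pixel of the predicted position.
- **Torch:** it lay level in both rests with the fingers clear of it. The lens was about 51 mm along the stand, by the arm's own reading and the camera.
- **Rest of the scene:** nothing I could see in the pictures had moved. I did not measure each of the other objects again.

**What disagreed:**
- **Camera offsets:** the two cameras differed by about 1 to 2 pixels (2 mm or so), so I averaged them.
- **Torch contact height:** the torch met the rests about 3.7 mm higher than the arm's reading predicted, so I watched the force while seating it. It peaked at about 21 N.
- **First approach:** my first approach to the torch was near joint limits, so I backed off and came in from another side.

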